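Clip the cupboard-key paddle back on the snap hook

TASK

Draw the key paddle out of the low covered tray by its ring, lay it flat on the bench clear of the tray and let go of it; then take it again by the paddle, press its steel ring in past the sprung gate of the snap hook on the key stand, and leave it hanging from the closed hook, no longer swinging. Leave the tube rack, the jar and the specimen pot where they are.

Things in the scene. Friction and masses are not known exactly. Their poses are not given: they have to be found in the camera images.
- tray: low grey plastic cover standing fixed on the bench, 130 long (x) x 100 wide (y) x 38 high mm, no floor, with a flat paper pad on it (to 48 mm high). Origin on the bench at the middle of its open mouth; its x axis points INTO the tray, so things are drawn out along its -x. Inside: 88 mm wide, 32 mm high, 124 mm deep. The paddle lies in it with only the ring showing outside.
- ring_centre (a point): centre of the key tag's steel ring, 7 mm above the tag's underside. Ring: outer diameter 56 mm, hole 40 mm, round bar 8 mm thick, flat in the tag's xy plane. The tag is one rigid piece of about 80 to 130 g, ring and white paddle. Axes of the tag: x runs from the paddle to the ring, z up when it lies flat.
- paddle_centre (a point): centre of the tag's white plastic paddle, a block 100 mm long (x) x 34 mm wide (y) x 14 mm thick (z), with its centre 76 mm from the ring's centre along the tag's -x.
- paddle_end (a point): middle of the paddle's free end, 126 mm from the ring's centre along the tag's -x.
- stand: steel stand fixed on the bench. Origin on the bench right under the hook's shank; z up; -x is the side of the hook's nose. Base plate 100 x 110 x 12 mm and a 16 mm post, both centred at x = +90 mm. At the top an arm 14 mm wide from x = +100 to -55 mm, 292 to 306 mm high, covers the hook: grippers can come down only beside it, on the nose's side. Nothing stands under the hook.
- hook_bowl (a point): lowest point of the hook (bar centre), stand's x = -19 mm, height 182 mm. The hook, 9 mm round bar in the stand's xz plane, runs from the arm straight down at x = 0 (shank), round this bottom and up at x = -38 mm to the nose. The ring must end round the bar here, the tag hanging straight down.
- hook_nose (a point): top of the nose, an 11 mm ball at stand's x = -38 mm, height 237.5 mm. The ring, held flat, goes over it from above with the nose in its hole and the paddle away from the stand (tag's x along the stand's x); the ring's bar between nose and shank (25 mm free) presses the gate.
- gate (a joint): angle (rad) of the sprung gate, a 6 mm bar 41 mm long hinged on the shank at height 258 mm, slanting down to the top of the nose. 0 shut; pressed down and in by the ring it turns up to 0.95 and springs back. Takes 2 to 5 N, more than the tag's weight. The ring's bar slips past its tip at 0.3 to 0.8 rad, 15 to 35 mm below the height of the nose's top; the gate then snaps shut above it.
- tube_rack: bystander: white rack with five tubes, 70 x 150 mm, 82 mm high, origin under its centre
- strip_jar: bystander: white jar, 48 mm diameter, 100 mm high, origin under its centre
- pot: bystander: clear specimen pot, 56 mm diameter, 60 mm high, origin under its centre
There are look-alikes about, which are no part of the job. What is meant by the part that bears ring_centre is not green, and is the larger of those in its own colour.

How it is judged:
By the outcome, as a careful person would: the job done as asked, in the order asked, and still so for the second after the job is handed in, with the robot touching nothing.
It also fails if it takes over 64 s, if anything falls off the work surface, if the arm or the gripper's body presses on something with over 40 N, if the wrist force passes 120 N, or if a joint passes its speed limit or range.

ROBOT

A 6-joint arm with a two-finger parallel gripper is mounted at the origin on the work surface. World frame = base frame: x ahead of the robot, y to its left, z up, the work surface at z = 0. Lengths are in m, angles in rad, forces in N, time in s.
With the tool pointing down it reaches from about 0.25 to 0.85 m from the base axis. Payload 12.5 kg.
Tool frame: the origin (TCP) lies midway between the tips of the shut fingers; the grasp point (between the pads) lies 19 mm behind it; z points along the fingers, y is the direction in which the jaws open and shut (so a half turn about z gives the same grasp; the last joint's range is limited). The gripper opens to 93 mm and grips with 3 to 60 N. Pads are 15 mm wide; open, the fingers measure 128 mm over their backs; the gripper's body (75 mm by 188 mm) begins 65 mm behind the grasp point.
Start: joints at [-1.367, 0.351, 1.652, -0, 1.139, -0.085], TCP at [0.157, -0.527, 0.219] pointing down, gripper open.
Joint ranges: [-2.75, 2.75], [-0.79, 2.1], [0.01, 2.65], [-1.57, 4.71], [0.07, 3.14], [-2.87, 2.87]. Speed limits (rad/s): [2.22, 2.22, 2.79, 3.14, 3.14, 3.14].

INTERFACE

Orientations are given as a 3x3 rotation matrix whose columns are the frame's x, y, z axes.
In Python, from bench import bot gives the robot as it stands. The module is installed in compiled form; this text tells all that it offers.
- The arm moves only by the tool carry_out, never from a script. Its argument "moves" is a list of rows, each a list of 3 entries, a list of its own where there are three numbers: the turn, a rotation vector about the tool's x, y, z in degrees, then the shift along the tool's x, y, z in cm, then the opening, from 0 (shut) to 1 (fully open). A call has 1 to 8 rows; each row is the pose to reach, as a shift and turn from the pose measured when the call began, along the tool's axes at that moment; what a row does not reach only later rows make up. A row lasts 1/10 s, in which the tool goes at most 50 mm and 8.59 degrees, less where a joint would pass 70% of its speed; a pose out of reach is approached as far as the arm can. A call with a gripper value outside its range is refused whole. The fingers move at their own pace and stop on an object; the grip force is fixed at half the most. Time passes only in rows, so rows that repeat a pose let the fingers close. It gives the time, the measured TCP pose, the force and the opening at its end, in the units of the state.
- bot.read_state(): the state, without advancing time (a new reading comes with each control period).
- bot.grab_frame(name): name is "side" or "top" or "wrist"; returns the picture (420x560x3 uint8, red, green, blue); there is no depth.
- bot.camera_params(name): a dict with "fx", "fy", "cx", "cy" (pixels), "k1" (the pictures are not rectified: a ray, as slopes to the right and down, at radius r is drawn at 1 + k1 r^2 times it, then the intrinsics apply), "eye" and "attitude" of the camera in the world. Camera axes: x right, y down, z forward; pixel columns grow to the right and rows downward; lengths in m; the calibration is good to about 2 mm. A picture is of the moment at which its call begins: read the wrist's pose just before it. camera_params takes no time and is no camera call; for the wrist camera it gives the pose at the moment of the call.
- bot.job_done(): hands the job in, once; it reports no verdict.
Trained networks look in the newest picture that a camera, given by its name, has taken for a name from the list of things; names that differ only in an ending like _2 or _b are one class to them, and where a whole thing is asked for, a point or a joint stands for the part that bears it (a point fixed in the world has none). Each returns a list of dicts, best first, with "p" (0 to 1); they miss things now and then, are a little off and sometimes report something else, mostly with a low value. They report only what shows in the picture. A call takes as long as a camera call. They do not tell look-alikes from the thing itself.
- bot.boxes_of(camera, query): "centre" ([row, column] in pixels, amid what is visible of it).
- bot.outline_of(camera, query): "region" (420x560 bool, what is visible of it) and "centre" ([row, column] in pixels, amid what is visible of it).
- bot.place_of(camera, query): "centre" ([row, column] in pixels: a listed point, or the origin of a listed thing).
The state is a dict: "clock": time; "q": joint angles; "dq": joint speeds; "joint_torque": joint torques, N m; "tool_pos": TCP position; "orientation": TCP orientation; "wrist_force": force on the tool from outside, world axes, zero at the start; "wrist_torque": the same for the moment, N m; "opening": opening from 0.0 (shut) to 1.0 (fully open).
Only numpy, scipy, OpenCV 4.12 (cv2) and the standard library are available. Lean on these libraries where they do the work, as an engineer would, in place of code of your own. Each camera call takes 0.05 s, during which the arm holds its last target.

## Working session

There is one attempt and no reset: what is moved stays moved. The work goes in short steps, Python scripts to look and compute and a tool call to move; the robot and the scene stay as the last step left them, time stands still between calls to the robot, and variables do not carry over. Pictures are saved under pics/ and viewed, and the job is handed in when it is done.

Besides the shell and the picture viewer there is one more tool, called after "Request:" as name([rows], argument=value, ...), one row to a line, values as JSON. carry_out: Moves the arm, as the interface text tells. Its arguments: {"type":"object","properties":{"moves":{"type":"array","items":{"type":"array"}}},"required":["moves"]}

```bash
mkdir -p pics; cat > h.py <<'E'
import numpy as np,cv2
from bench import bot
def grab(cam,fn,s=1):
    im=bot.grab_frame(cam); cv2.imwrite('pics/'+fn,cv2.cvtColor(im,cv2.COLOR_RGB2BGR)); return im
def ray(cam,rc,P=None):
    P=P or bot.camera_params(cam)
    u=(rc[1]-P['cx'])/P['fx'];v=(rc[0]-P['cy'])/P['fy']
    rd=np.hypot(u,v);r=rd
    for _ in range(30): r=rd/(1+P['k1']*r*r)
    s=r/rd if rd>0 else 1
    d=np.array(P['attitude'])@np.array([u*s,v*s,1]);return np.array(P['eye']),d/np.linalg.norm(d)
def atz(cam,rc,z,P=None):
    e,d=ray(cam,rc,P);return e+d*(z-e[2])/d[2]
def proj(cam,p,P=None):
    P=P or bot.camera_params(cam)
    c=np.array(P['attitude']).T@(np.array(p)-np.array(P['eye']));u,v=c[:2]/c[2];f=1+P['k1']*(u*u+v*v)
    return np.array([P['cy']+P['fy']*v*f,P['cx']+P['fx']*u*f])
def tri(a,b):
    (e1,d1),(e2,d2)=a,b
    A=np.stack([d1,-d2],1);t=np.linalg.lstsq(A,e2-e1,rcond=None)[0]
    p,q=e1+t[0]*d1,e2+t[1]*d2;return (p+q)/2,np.linalg.norm(p-q)
def tool(p,R=None):
    "world point -> shift in cm in tool axes from now"
    s=bot.read_state();return np.array(s['orientation']).T@(np.array(p)-np.array(s['tool_pos']))*100
E
python3 - <<'E'
from h import *
np.set_printoptions(precision=3,suppress=True)
for c in ['side','top','wrist']:
    grab(c,c+'0.png');P=bot.camera_params(c);print(c,P['fx'],P['k1'],P['eye'],np.array(P['attitude']).tolist())
for c in ['side','top']:
  for q in ['ring_centre','tray','stand','hook_bowl','hook_nose','paddle_centre','paddle_end','tube_rack','strip_jar','pot']:
    print(c,q,[(np.round(d['centre']).tolist(),round(d['p'],2),atz(c,d['centre'],{'hook_bowl':.182,'hook_nose':.2375,'ring_centre':.007}.get(q,0))) for d in bot.place_of(c,q)][:4])
s=bot.read_state();print(s['clock'],s['orientation'],s['tool_pos'])
E
```

```text
side 477.01662381750936 -0.11707724964113814 [0.409 0.867 1.011] [[-0.9708657080404994, -0.17802186978887166, 0.16039947265466226], [-0.2392153208631325, 0.6809565050470409, -0.6921519114316365], [0.01399311314069421, -0.710356566881023, -0.703702878119479]]
top 493.1224403740593 -0.07045161537734648 [0.455 0.059 1.217] [[0.015225869526614127, -0.9915837384660645, 0.12856851289029655], [-0.9997957217679571, -0.016807519742492154, -0.011225952725518799], [0.01329238999007976, -0.12837132425027625, -0.9916370885957133]]
wrist 374.98701019507723 -0.09643484797368014 [ 0.22  -0.509  0.384] [[0.28492689887625056, -0.929975127382357, -0.2322992138319244], [-0.9585492485172113, -0.27642785170593986, -0.069072287991108], [2.1537190583891104e-05, 0.242350789665324, -0.9701886900416546]]
side ring_centre [([260.0, 306.0], 0.71, array([0.522, 0.053, 0.007])), ([344.0, 238.0], 0.62, array([0.625, 0.341, 0.007])), ([312.0, 262.0], 0.52, array([0.592, 0.242, 0.007]))]
side tray [([308.0, 247.0], 0.56, array([0.633, 0.236, 0.   ]))]
side stand [([205.0, 309.0], 0.73, array([ 0.558, -0.167,  0.   ])
[... 1259 characters left out ...]
0, 143.0], 0.89, array([0.638, 0.381, 0.   ])), ([248.0, 244.0], 0.85, array([0.506, 0.123, 0.   ])), ([178.0, 201.0], 0.8, array([0.68 , 0.236, 0.   ])), ([193.0, 204.0], 0.21, array([ 0.64 ,  0.229, -0.   ]))]
top paddle_end [([191.0, 123.0], 0.89, array([0.641, 0.431, 0.   ])), ([254.0, 225.0], 0.89, array([0.49, 0.17, 0.  ]))]
top tube_rack [([142.0, 318.0], 0.72, array([ 0.776, -0.056,  0.   ]))]
top strip_jar [([164.0, 364.0], 0.62, array([ 0.721, -0.173,  0.   ])), ([223.0, 378.0], 0.56, array([ 0.573, -0.207,  0.   ]))]
top pot [([288.0, 359.0], 0.62, array([ 0.412, -0.16 ,  0.   ]))]
1.15 [[ 0.959  0.285  0.   ]
 [ 0.285 -0.959 -0.   ]
 [ 0.     0.    -1.   ]] [ 0.157 -0.527  0.219]
```

View pics/side0.png

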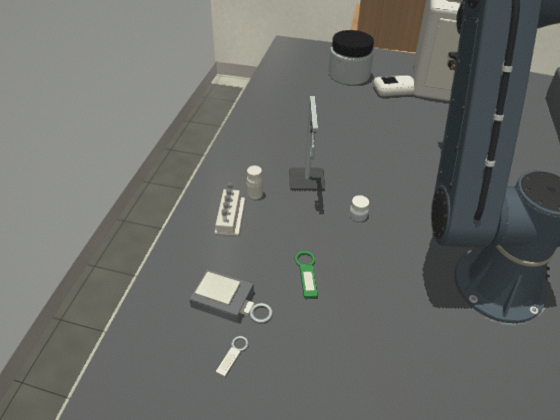

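View pics/top0.png

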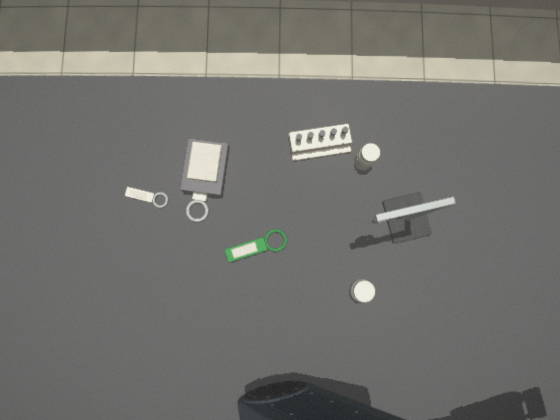

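```bash
python3 - <<'E'
import cv2,numpy as np
t=cv2.imread('pics/top0.png');s=cv2.imread('pics/side0.png')
a=cv2.resize(t[95:275,110:310],None,fx=4,fy=3.3,interpolation=2)
a=cv2.resize(t[130:275,110:300],(760,580),interpolation=2)
cv2.imwrite('pics/tcrop.png',a)
cv2.imwrite('pics/hcrop.png',np.hstack([cv2.resize(t[160:280,330:430],(400,480),interpolation=2),cv2.resize(s[110:230,255:355],(400,480),interpolation=2)]))
E
```

```text
(no output)
```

View pics/tcrop.png

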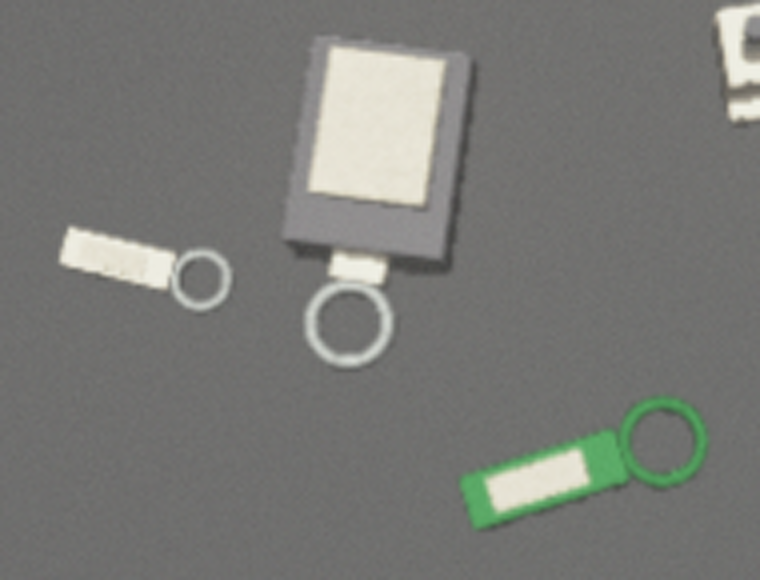

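View pics/hcrop.png

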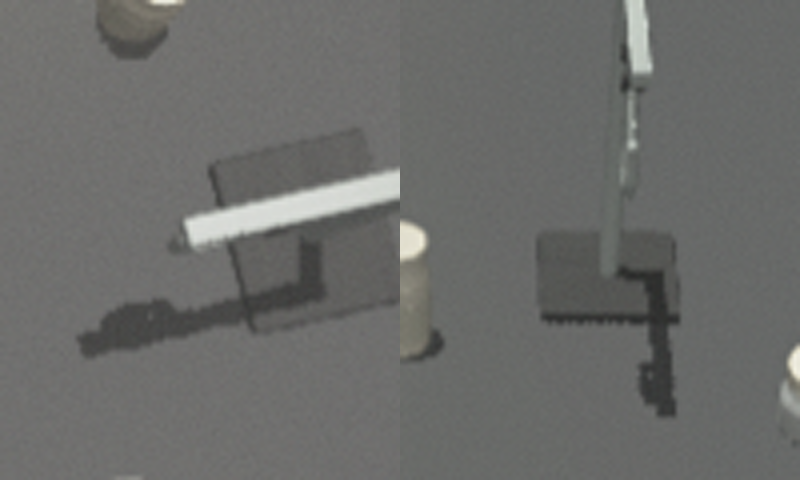

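Steel or green ring-tags, pixels in the top view (row, column):
- (237,274) is green, so it is excluded.
- (198,161) is the smaller steel one.
- (209,197) is the larger steel one, with its paddle in the tray. This is the one meant, and the enlarged crop confirms it.

The stand's arm runs from (218,377) to (201,455), with the nose at its left end. Next I'll measure the axes.

```bash
python3 - <<'E'
from h import *
np.set_printoptions(precision=4,suppress=True)
im=cv2.cvtColor(cv2.imread('pics/top0.png'),cv2.COLOR_BGR2RGB)
# ring blob
g=im.min(2).astype(int)
w=np.zeros_like(g,bool);w[196:222,184:211]=1
m=(g>135)&w
n,l,st,ce=cv2.connectedComponentsWithStats(m.astype(np.uint8));print(st[1:],ce[1:,::-1])
ys,xs=np.nonzero(m)
sel=ys>201
pts=np.array([atz('top',(a,b),.007)[:2] for a,b in zip(ys[sel],xs[sel])])
A=np.c_[2*pts,np.ones(len(pts))];s=np.linalg.lstsq(A,(pts**2).sum(1),rcond=None)[0]
c=s[:2];print('ring top',c,np.sqrt(s[2]+c@c),proj('top',[*c,.007]))
im2=cv2.cvtColor(cv2.imread('pics/side0.png'),cv2.COLOR_BGR2RGB);g2=im2.min(2).astype(int)
m=np.zeros_like(g2,bool);m[302:324,252:275]=1;m&=g2>130
ys,xs=np.nonzero(m);pts=np.array([atz('side',(a,b),.007)[:2] for a,b in zip(ys,xs)])
k=pts[:,0]<.612;pts=pts[k]
A=np.c_[2*pts,np.ones(len(pts))];s=np.linalg.lstsq(A,(pts**2).sum(1),rcond=None)[0]
c=s[:2];print('ring side',c,np.sqrt(s[2]+c@c))
# stand arm
m=np.zeros_like(g,bool);m[190:230,365:465]=1;m&=g>150
ys,xs=np.nonzero(m);P=bot.camera_params('top')
r=cv2.minAreaRect(np.array([atz('top',(a,b),.306)[:2] for a,b in zip(ys,xs)]).astype(np.float32)*1000);print('arm',r,cv2.boxPoints(r))
# pad
m=np.zeros_like(g,bool);m[140:185,185:225]=1;m&=g>150
ys,xs=np.nonzero(m)
r=cv2.minAreaRect(np.array([atz('top',(a,b),.048)[:2] for a,b in zip(ys,xs)]).astype(np.float32)*1000);print('pad',r)
# tray
for d in bot.outline_of('top','tray')[:2]:
    ys,xs=np.nonzero(d['region']);print(d['p'])
    r=cv2.minAreaRect(np.array([atz('top',(a,b),.038)[:2] for a,b in zip(ys,xs)]).astype(np.float32)*1000);print('tray',r,cv2.boxPoints(r))
b=[ray('side',d['centre']) for d in bot.place_of('side','hook_bowl')[:1]];a=[ray('top',d['centre']) for d in bot.place_of('top','hook_bowl')[:1]]
if a and b:print('bowl',tri(a[0],b[0]))
b=[ray('side',d['centre']) for d in bot.place_of('side','hook_nose')[:1]];a=[ray('top',d['centre']) for d in bot.place_of('top','hook_nose')[:1]]
if a and b:print('nose',tri(a[0],b[0]))
E
```

```text
[[186 196  22  26 262]] [[207.3702 197.2328]]
ring top [0.5958 0.2432] 0.023740242103072563 [210.3505 196.6171]
ring side [0.5969 0.2418] 0.02378710913223352
arm ((570.9923706054688, -212.19679260253906), (13.992676734924316, 153.5199432373047), 13.600658416748047) [[ 546.1418 -139.2345]
 [ 582.2426 -288.4495]
 [ 595.8429 -285.1591]
 [ 559.7422 -135.9441]]
pad ((712.5318603515625, 224.6207733154297), (72.72348022460938, 92.49573516845703), 83.10116577148438)
0.88
tray ((699.3528442382812, 222.87501525878906), (101.36963653564453, 132.21185302734375), 83.61048126220703) [[628.017  179.8618]
 [759.4076 165.1483]
 [770.6887 265.8882]
 [639.2981 280.6017]]
bowl (array([ 0.5648, -0.1652,  0.1861]), np.float64(0.005381317603935317))
nose (array([ 0.5595, -0.1511,  0.2295]), np.float64(0.01156247672416173))
```

```bash
python3 -c "
from h import *
print(tool([.55,.248,.22]))"
```

```text
[ 59.78322653 -63.10704449  -0.134429  ]
```

Request:
carry_out([
  [[0, 0, 8], [3, -3.2, -3], 1],
  [[0, 0, 16], [60, -63, -3], 1],
  [[0, 0, 23.6], [60, -63, -3], 1],
  [[0, 0, 23.6], [60, -63, -3], 1],
  [[0, 0, 23.6], [60, -63, -3], 1],
  [[0, 0, 23.6], [60, -63, -3], 1],
  [[0, 0, 23.6], [60, -63, 0], 1],
  [[0, 0, 23.6], [60, -63, 0], 1],
])

```text
clock: 2.2
tool_pos: [0.3349, -0.177, 0.2427]
orientation: [[0.992, -0.123, 0.001], [-0.123, -0.992, -0.001], [0.001, 0.001, -1.0]]
wrist_force: [0.6, -0.6, 0.0]
opening: 1.001
```

```bash
python3 -c "
from h import *
print(tool([.55,.248,.22]))"
```

```text
[ 16.10500842 -44.82715587   2.26568961]
```

Request:
carry_out([
  [[0, 0, 0], [16, -45, 2.2], 1],
  [[0, 0, 0], [16, -45, 2.2], 1],
  [[0, 0, 0], [16, -45, 2.2], 1],
  [[0, 0, 0], [16, -45, 2.2], 1],
  [[0, 0, 0], [16, -45, 2.2], 1],
  [[0, 0, 0], [16, -45, 2.2], 1],
  [[0, 0, 0], [16, -45, 2.2], 1],
  [[0, 0, 0], [16, -45, 2.2], 1],
])

```text
clock: 3.0
tool_pos: [0.514, 0.1807, 0.2242]
orientation: [[0.992, -0.123, 0.001], [-0.123, -0.992, -0.001], [0.001, 0.0, -1.0]]
wrist_force: [0.4, -0.3, -0.2]
opening: 1.0
```

Request:
carry_out([
  [[0, 0, 0], [0, 0, 0], 1],
])

```text
clock: 3.1
tool_pos: [0.5152, 0.1847, 0.2235]
orientation: [[0.993, -0.119, 0.001], [-0.119, -0.993, 0.0], [0.001, -0.0, -1.0]]
wrist_force: [-0.6, 0.0, -0.6]
opening: 0.999
```

```bash
python3 - <<'E'
from h import *
P=bot.camera_params('wrist');im=grab('wrist','w1.png');s=bot.read_state();print(s['tool_pos'],s['q'],s['clock'])
for q in ['ring_centre','tray']:
    print(q,[(d['centre'],d['p'],atz('wrist',d['centre'],.007,P)) for d in bot.place_of('wrist',q)])
E
```

```text
[0.51432355 0.18288753 0.22354227] [ 2.56759416e-01  3.37929231e-01  1.65720613e+00 -8.66381802e-04
  1.14597031e+00  1.94802828e+00] 3.15
ring_centre [([102.7, 115.5], 0.8, array([0.62235576, 0.33524299, 0.007     ]))]
tray [([74.7, 218.3], 0.81, array([0.63448265, 0.22825898, 0.007     ]))]
```

View pics/w1.png

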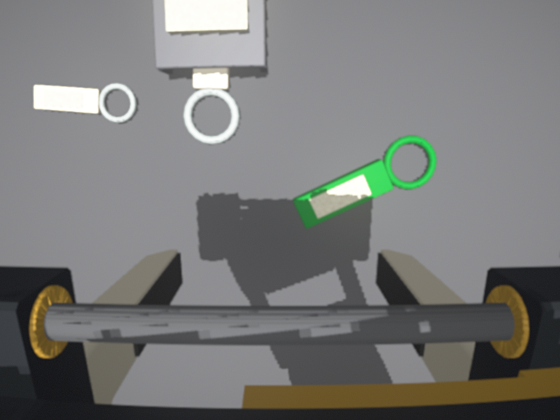

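```bash
python3 - <<'E'
from h import *
P=bot.camera_params('wrist');im=cv2.cvtColor(cv2.imread('pics/w1.png'),cv2.COLOR_BGR2RGB)
g=im.min(2).astype(int)
m=np.zeros_like(g,bool);m[93:148,178:245]=1;m&=g>150
ys,xs=np.nonzero(m);pts=np.array([atz('wrist',(a,b),.007,P)[:2] for a,b in zip(ys,xs)])
A=np.c_[2*pts,np.ones(len(pts))];s=np.linalg.lstsq(A,(pts**2).sum(1),rcond=None)[0]
c=s[:2];print('ring',c,np.sqrt(s[2]+c@c))
# paddle side edges
for r in (76,79,82,85):
    row=im[r,180:240].astype(int);b=(row[:,0]-row[:,2]);k=np.nonzero(row.min(1)>140)[0]+180;k=k if len(k) else [0]
    L=atz('wrist',(r,k[0]-.5),.014,P)[:2];R=atz('wrist',(r,k[-1]+.5),.014,P)[:2];mid=(L+R)/2
    d=mid-c;print(r,k[0],k[-1],np.linalg.norm(L-R),mid,np.degrees(np.arctan2(d[1],d[0])))
print(tool([c[0],c[1],.1]))
E
```

```text
ring [0.59500776 0.23719149] 0.02402425150902513
76 192 228 0.035696588945518075 [0.63180466 0.23059326] -10.165941992490092
79 180 239 0.05799192605388567 [0.62917385 0.23156485] -9.35181662158364
82 180 239 0.058066494786035386 [0.62640853 0.23199216] -9.401716206034246
85 180 239 0.058142091644732635 [0.62363791 0.23242128] -9.459436716980006
[ 7.37821591 -6.63833695 12.39788669]
```

Request:
carry_out([
  [[0, 0, 1.5], [7.5, -6.4, 12], 1],
  [[0, 0, 1.5], [7.5, -6.4, 12], 1],
  [[0, 0, 1.5], [7.5, -6.4, 12], 1],
  [[0, 0, 1.5], [7.5, -6.4, 12], 1],
  [[0, 0, 1.5], [7.5, -6.4, 12], 1],
  [[0, 0, 1.5], [7.5, -6.4, 12], 1],
  [[0, 0, 1.5], [7.5, -6.4, 12], 1],
  [[0, 0, 1.5], [7.5, -6.4, 12], 1],
])

```text
clock: 4.05
tool_pos: [0.5962, 0.2344, 0.1059]
orientation: [[0.989, -0.149, 0.003], [-0.149, -0.989, -0.0], [0.003, -0.0, -1.0]]
wrist_force: [0.9, -0.0, -0.2]
opening: 1.001
```

```bash
python3 - <<'E'
from h import *
P=bot.camera_params('wrist');im=grab('wrist','w2.png');s=bot.read_state();print(s['tool_pos'],s['orientation'],s['clock'])
for q in ['ring_centre']:
    print(q,[(d['centre'],d['p'],atz('wrist',d['centre'],.007,P)) for d in bot.place_of('wrist',q)])
print(tool([.596,.24,.003]))
E
```

```text
[0.59612977 0.23443195 0.10553043] [[ 9.88906565e-01 -1.48517469e-01  2.52324189e-03]
 [-1.48516778e-01 -9.88909781e-01 -4.60104224e-04]
 [ 2.56359210e-03  8.02563329e-05 -9.99996711e-01]] 4.1
ring_centre [([203.9, 133.8], 0.96, array([0.62146347, 0.33625789, 0.007     ]))]
[-0.10815118 -0.54500071 10.21523337]
```

View pics/w2.png

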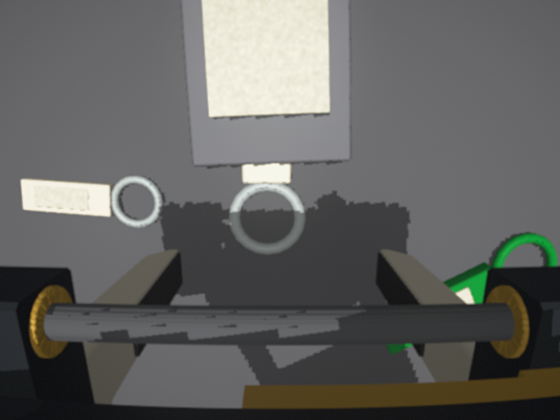

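```bash
python3 - <<'E'
from h import *
print(atz('wrist',(217,267.5),.007),atz('wrist',(172,266.8),.014),atz('wrist',(163,243),.038),atz('wrist',(159,350),.038),atz('wrist',(165,194),.038))
E
```

```text
[0.59712619 0.24111024 0.007     ] [0.6303244  0.23618637 0.014     ] [0.64093484 0.24870776 0.038     ] [0.6336391  0.18280815 0.038     ] [0.64437911 0.2791258  0.038     ]
```

Request:
carry_out([
  [[0, 0, 0], [0, -0.65, 5], 1],
  [[0, 0, 0], [0, -0.65, 8], 1],
  [[0, 0, 0], [0, -0.65, 9.5], 1],
  [[0, 0, 0], [0, -0.65, 10.2], 1],
  [[0, 0, 0], [0, -0.65, 10.2], 1],
  [[0, 0, 0], [0, -0.65, 10.2], 1],
  [[0, 0, 0], [0, -0.65, 10.2], 0.5],
  [[0, 0, 0], [0, -0.65, 10.2], 0.3],
])

```text
clock: 4.95
tool_pos: [0.5978, 0.241, 0.0042]
orientation: [[0.989, -0.148, 0.004], [-0.148, -0.989, -0.0], [0.004, -0.0, -1.0]]
wrist_force: [0.3, -0.2, 0.5]
opening: 0.877
```

Request:
carry_out([
  [[0, 0, 0], [0, 0, 0], 0],
  [[0, 0, 0], [0, 0, 0], 0],
  [[0, 0, 0], [0, 0, 0], 0],
  [[0, 0, 0], [0, 0, 0], 0],
  [[0, 0, 0], [0, 0, 0], 0],
])

```text
clock: 5.45
tool_pos: [0.5978, 0.2411, 0.0043]
orientation: [[0.989, -0.148, 0.004], [-0.148, -0.989, -0.0], [0.004, -0.0, -1.0]]
wrist_force: [-0.6, 0.4, 1.4]
opening: 0.584
```

Request:
carry_out([
  [[0, 0, 0], [0, 0, 0], 0],
  [[0, 0, 0], [-1, 0, 0], 0],
  [[0, 0, 0], [-2.5, 0, 0], 0],
  [[0, 0, 0], [-4, 0, 0], 0],
  [[0, 0, 0], [-5.5, 0, 0], 0],
  [[0, 0, 0], [-7, 0, 0], 0],
  [[0, 0, 0], [-8.5, 0, 0], 0],
  [[0, 0, 0], [-10, 0, 0], 0],
])

```text
clock: 6.25
tool_pos: [0.4979, 0.256, 0.0041]
orientation: [[0.989, -0.148, 0.004], [-0.148, -0.989, 0.0], [0.004, -0.001, -1.0]]
wrist_force: [1.4, 0.2, 0.9]
opening: 0.584
```

```bash
python3 - <<'E'
from h import *
grab('wrist','w3.png');grab('top','t3.png')
a=cv2.imread('pics/w3.png');b=cv2.imread('pics/t3.png')
cv2.imwrite('pics/c3.png',np.hstack([cv2.resize(a,(400,300)),cv2.resize(b[130:280,110:310],(400,300),interpolation=2)]))
E
```

```text
(no output)
```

View pics/c3.png

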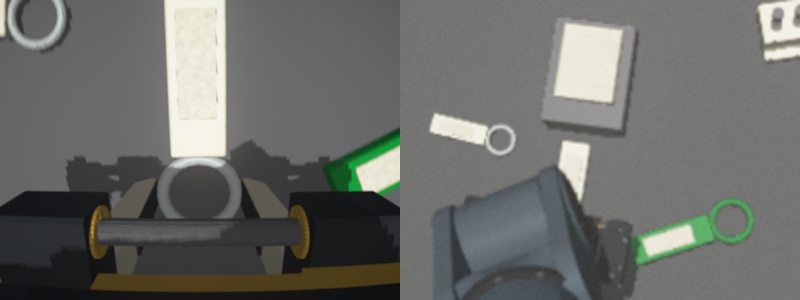

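Request:
carry_out([
  [[0, 0, 0], [-1.5, 0, 0], 0],
  [[0, 0, 0], [-3, -0.5, 0], 0],
  [[0, 0, 0], [-4, -1.5, 0], 0],
  [[0, 0, 0], [-4.5, -2.5, 0], 0],
  [[0, 0, 0], [-5, -3.5, 0], 0],
  [[0, 0, 0], [-5, -4, 0], 0],
  [[0, 0, 0], [-5, -4, 0], 0],
  [[0, 0, 0], [-5, -4, 0], 0],
])

```text
clock: 7.15
tool_pos: [0.4537, 0.3033, 0.0038]
orientation: [[0.989, -0.147, 0.002], [-0.147, -0.989, -0.0], [0.002, -0.0, -1.0]]
wrist_force: [-0.2, 1.2, 1.8]
opening: 0.58
```

Request:
carry_out([
  [[0, 0, 0], [0, 0, 0], 0.8],
  [[0, 0, 0], [0, 0, 0], 0.8],
  [[0, 0, 0], [0, 0, 0], 0.8],
  [[0, 0, 0], [0, 0, -2], 0.8],
  [[0, 0, 0], [0, 0, -6], 0.8],
  [[0, 0, 0], [0, 0, -10], 0.8],
  [[0, 0, 0], [0, 0, -12], 0.8],
  [[0, 0, 0], [0, 0, -12], 0.8],
])

```text
clock: 7.95
tool_pos: [0.4547, 0.3038, 0.1265]
orientation: [[0.989, -0.147, 0.007], [-0.148, -0.989, 0.002], [0.006, -0.003, -1.0]]
wrist_force: [0.6, 0.3, 0.3]
opening: 0.797
```

```bash
python3 - <<'E'
from h import *
grab('wrist','w4.png');s=bot.read_state();print(s['clock'],s['q'],s['tool_pos'])
for q in ['ring_centre','paddle_centre','paddle_end']:
    print(q,[(d['centre'],d['p'],atz('wrist',d['centre'],.007)) for d in bot.place_of('wrist',q)])
E
```

```text
8.0 [ 5.04706941e-01  4.58065698e-01  1.75136538e+00 -1.65911822e-03
  9.27997689e-01  2.22456366e+00] [0.45377732 0.30338277 0.12455872]
ring_centre []
paddle_centre [([112.0, 276.7], 0.82, array([0.52629876, 0.29184036, 0.007     ])), ([117.3, 507.8], 0.81, array([0.49963385, 0.11857661, 0.007     ]))]
paddle_end [([144.8, 449.9], 0.97, array([0.48456777, 0.16580337, 0.007     ])), ([40.6, 275.1], 0.9, array([0.57525668, 0.2855478 , 0.007     ]))]
```

View pics/w4.png

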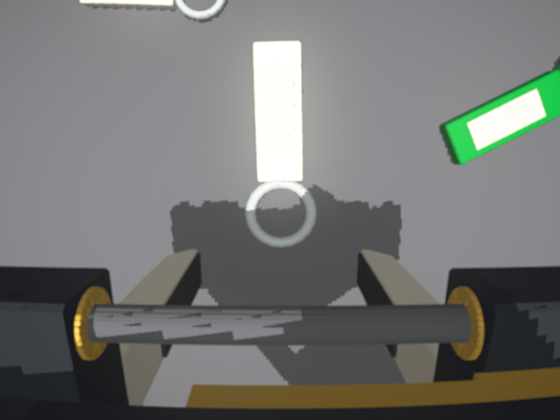

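```bash
python3 - <<'E'
from h import *
r=atz('wrist',(213.5,281),.007);e=atz('wrist',(42,277),.014);f=atz('wrist',(180,280),.014)
d=e-r;d=d[:2];print(r,e,f,np.linalg.norm(d),np.degrees(np.arctan2(d[1],d[0])))
u=d/np.linalg.norm(d);g=[*(r[:2]+.060*u),.003];print(g,tool(g))
E
```

```text
[0.45057946 0.29976331 0.007     ] [0.57271787 0.28455561 0.014     ] [0.4774364  0.29660035 0.014     ] 0.12308154175388417 -7.097484569665771
[np.float64(0.5101197030887742), np.float64(0.2923498370379312), 0.003] [ 5.82848321  0.17645634 11.94144013]
```

Request:
carry_out([
  [[0, 0, -1.4], [4, -0.1, 0], 0.8],
  [[0, 0, -1.4], [6, -0.1, 0], 0.8],
  [[0, 0, -1.4], [6, -0.1, 4], 0.8],
  [[0, 0, -1.4], [6, -0.1, 8], 0.8],
  [[0, 0, -1.4], [6, -0.1, 10.5], 0.8],
  [[0, 0, -1.4], [6, -0.1, 11.9], 0.8],
  [[0, 0, -1.4], [6, -0.1, 12.1], 0.8],
  [[0, 0, -1.4], [6, -0.1, 12.1], 0.8],
])

```text
clock: 8.95
tool_pos: [0.512, 0.2947, 0.0009]
orientation: [[0.992, -0.123, -0.001], [-0.123, -0.992, -0.002], [-0.0, 0.002, -1.0]]
wrist_force: [-0.3, -0.7, 0.3]
opening: 0.8
```

Request:
carry_out([
  [[0, 0, 0], [0, 0, 0], 0],
  [[0, 0, 0], [0, 0, 0], 0],
  [[0, 0, 0], [0, 0, 0], 0],
  [[0, 0, 0], [0, 0, 0], 0],
  [[0, 0, 0], [0, 0, 0], 0],
  [[0, 0, 0], [0, 0, 0], 0],
  [[0, 0, 0], [0, 0, 0], 0],
  [[0, 0, 0], [0, 0, 0], 0],
])

```text
clock: 9.75
tool_pos: [0.512, 0.2947, 0.001]
orientation: [[0.992, -0.123, -0.0], [-0.123, -0.992, -0.002], [-0.0, 0.002, -1.0]]
wrist_force: [0.3, 0.2, 0.3]
opening: 0.363
```

Request:
carry_out([
  [[0, 0, 0], [0, 0, -2], 0],
  [[0, 0, 0], [0, 0, -5], 0],
  [[0, 0, 0], [0, 0, -9], 0],
  [[0, 0, 0], [0, 0, -13], 0],
  [[0, 0, 0], [0, 0, -17], 0],
  [[0, 0, 0], [0, 0, -21], 0],
  [[0, 0, 0], [0, 0, -25], 0],
  [[0, 0, 0], [0, 0, -27], 0],
])

```text
clock: 10.55
tool_pos: [0.5127, 0.2955, 0.2746]
orientation: [[0.992, -0.123, 0.003], [-0.123, -0.992, 0.0], [0.003, -0.0, -1.0]]
wrist_force: [0.9, -0.5, -1.3]
opening: 0.36
```

```bash
python3 - <<'E'
from h import *
grab('side','s5.png');s=bot.read_state();print(s['clock'],s['q'],s['tool_pos'],s['wrist_force'],s['wrist_torque'])
print(tool([.5258,-.0251,.27]))
cv2.imwrite('pics/s5c.png',cv2.resize(cv2.imread('pics/s5.png')[150:350,200:420],(660,600),interpolation=2))
E
```

```text
10.6 [ 4.44806088e-01  3.75549182e-01  1.46991524e+00 -1.42532414e-03
  1.29025723e+00  2.13945013e+00] [0.51338895 0.29580598 0.27656855] [1.14448105 0.1000634  2.480621  ] [ 0.09720489 -0.02090433  0.0171985 ]
[ 5.17977657 31.69480002  0.6227571 ]
```

View pics/s5c.png

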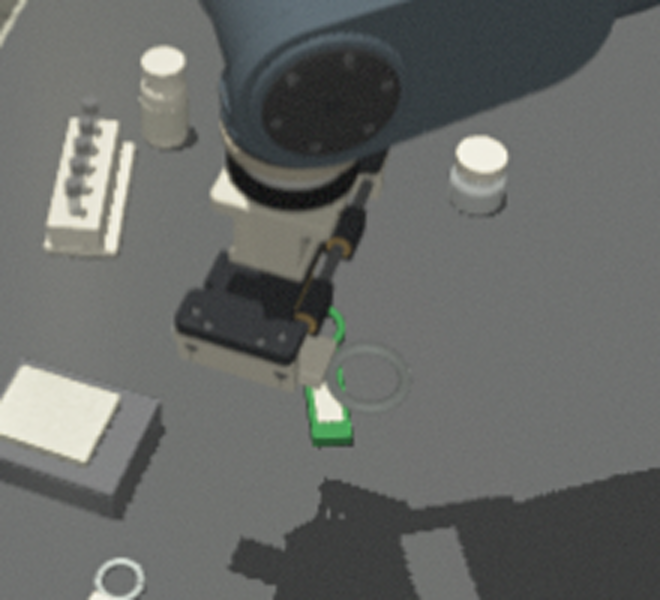

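Request:
carry_out([
  [[0, 0, -8], [0.5, 2, 0], 0],
  [[0, 0, -16], [1, 4.5, 0], 0],
  [[0, 0, -24], [1.5, 7.5, 0], 0],
  [[0, 0, -32], [2, 10.5, 0], 0],
  [[0, 0, -40], [2, 13, 0], 0],
  [[0, 0, -48], [2.5, 15.5, 0], 0],
  [[0, 0, -56], [3, 17.5, 0], 0],
  [[0, 0, -64], [3, 19, 0], 0],
])

```text
clock: 11.4
tool_pos: [0.5196, 0.1022, 0.2752]
orientation: [[0.542, 0.841, 0.005], [0.841, -0.542, 0.001], [0.003, 0.003, -1.0]]
wrist_force: [-0.2, 0.4, -1.2]
opening: 0.359
```

```bash
python3 -c "
from h import *
s=bot.read_state();R=np.array(s['orientation']);y=np.degrees(np.arctan2(R[1,0],R[0,0]));print(y,103.6-y,tool([.5258,-.0251,.268]),s['tool_pos'])"
```

```text
57.2061983406245 46.39380165937549 [-10.36574693   7.4138519    0.71359126] [0.51958767 0.10218497 0.27522878]
```

Request:
carry_out([
  [[0, 0, -8], [-1, 0.7, 0], 0],
  [[0, 0, -16], [-2.5, 1.8, 0], 0],
  [[0, 0, -24], [-4.5, 3.2, 0], 0],
  [[0, 0, -32], [-6.5, 4.6, 0.3], 0],
  [[0, 0, -40], [-8.5, 6.1, 0.7], 0],
  [[0, 0, -46.4], [-10, 7.2, 0.7], 0],
  [[0, 0, -46.4], [-10.4, 7.4, 0.7], 0],
  [[0, 0, -46.4], [-10.4, 7.4, 0.7], 0],
])

```text
clock: 12.2
tool_pos: [0.5252, -0.0254, 0.2675]
orientation: [[-0.231, 0.973, 0.004], [0.973, 0.231, 0.001], [0.0, 0.004, -1.0]]
wrist_force: [-0.5, 0.5, -1.1]
opening: 0.365
```

```bash
python3 - <<'E'
from h import *
for c in ['wrist','top','side']: grab(c,c[0]+'6.png')
s=bot.read_state();R=np.array(s['orientation']);print(s['clock'],s['q'],s['tool_pos'],np.degrees(np.arctan2(R[1,0],R[0,0])))
for c in ['wrist','top','side']:
  for q in ['ring_centre','hook_nose','hook_bowl']:
    print(c,q,[(d['centre'],d['p'],atz(c,d['centre'],{'ring_centre':.273,'hook_nose':.2375,'hook_bowl':.182}[q])) for d in bot.place_of(c,q)])
t=cv2.imread('pics/t6.png');s=cv2.imread('pics/s6.png')
cv2.imwrite('pics/c6.png',np.hstack([cv2.resize(t[150:270,310:430],(400,400),interpolation=2),cv2.resize(s[80:200,240:360],(400,400),interpolation=2)]))
E
```

```text
12.35 [-0.13594785  0.25651306  1.65473082  0.00185438  1.22617581 -0.3727684 ] [ 0.52540757 -0.02444937  0.26795224] 103.53314622414634
wrist ring_centre []
wrist hook_nose []
wrist hook_bowl []
top ring_centre [([237.6, 274.0], 0.93, array([0.51488854, 0.05277257, 0.273     ])), ([198.1, 161.9], 0.92, array([0.58759579, 0.27091214, 0.273     ]))]
top hook_nose [([222.7, 374.5], 0.97, array([ 0.55006557, -0.14841467,  0.2375    ]))]
top hook_bowl [([219.4, 377.3], 0.75, array([ 0.56256468, -0.1662289 ,  0.182     ]))]
side ring_centre [([260.5, 304.9], 0.92, array([0.49399781, 0.26989297, 0.273     ])), ([147.9, 316.2], 0.75, array([ 0.54033405, -0.09593435,  0.273     ])), ([344.6, 240.2], 0.59, array([0.56373377, 0.4803645 , 0.273     ])), ([199.3, 308.2], 0.56, array([0.52265895, 0.0950514 , 0.273     ]))]
side hook_nose [([142.6, 309.7], 0.79, array([ 0.56794253, -0.16073252,  0.2375    ]))]
side hook_bowl [([155.3, 313.7], 0.79, array([ 0.55701332, -0.17941402,  0.182     ]))]
```

View pics/w6.png

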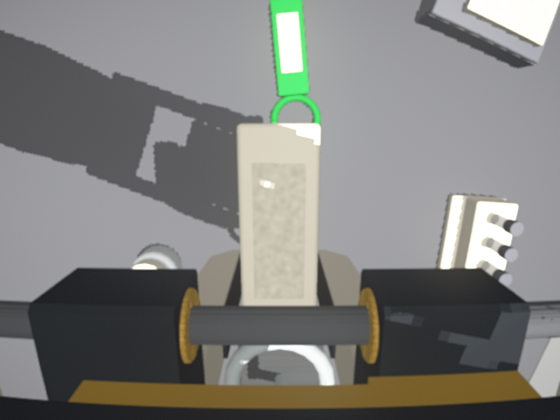

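View pics/c6.png

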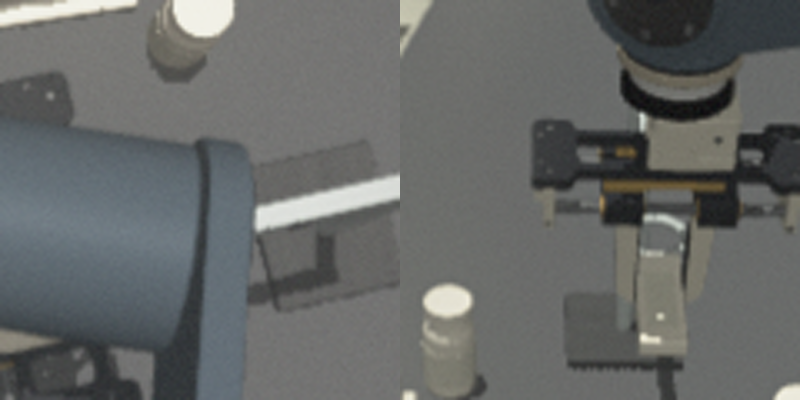

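```bash
python3 - <<'E'
from h import *
s=bot.read_state();R=np.array(s['orientation']);t=np.array(s['tool_pos']);P=bot.camera_params('wrist')
# tag coords in tool: tag x = -tool x ; tag z = -tool z
for d in (.056,.060,.064):
  for pit in (-3,0,3):
    a=np.radians(pit)
    def T(x,y,z): # x along tag from grasp pt; z above underside
        z=z-.007; X=np.cos(a)*x-np.sin(a)*z; Z=np.sin(a)*x+np.cos(a)*z
        return t+R@np.array([-X,y,-(Z+.006)])
    print(d,pit,[np.round(proj('wrist',T(*p),P)).astype(int).tolist() for p in [(d-126e-3,.017,.014),(d-126e-3,-.017,.014),(d-126e-3,-.017,0),(d-.026,.017,.014),(d-.024,0,.009)]])
E
```

```text
0.056 -3 [[113, 325], [113, 237], [112, 241], [336, 317], [334, 281]]
0.056 0 [[112, 324], [112, 238], [113, 242], [337, 318], [335, 281]]
0.056 3 [[112, 323], [112, 239], [114, 242], [338, 318], [337, 281]]
0.06 -3 [[124, 325], [124, 237], [122, 241], [343, 317], [341, 281]]
0.06 0 [[123, 324], [122, 238], [122, 242], [345, 317], [343, 281]]
0.06 3 [[122, 323], [122, 239], [124, 242], [346, 318], [345, 281]]
0.064 -3 [[134, 325], [134, 238], [131, 241], [350, 317], [348, 281]]
0.064 0 [[133, 324], [133, 239], [132, 242], [352, 317], [350, 281]]
0.064 3 [[132, 323], [132, 239], [133, 243], [354, 318], [352, 281]]
```

```bash
python3 -c "
import cv2
a=cv2.imread('pics/w6.png')[100:420,180:380];cv2.imwrite('pics/w6c.png',cv2.resize(a,(375,600),interpolation=2))"
```

```text
(no output)
```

View pics/w6c.png

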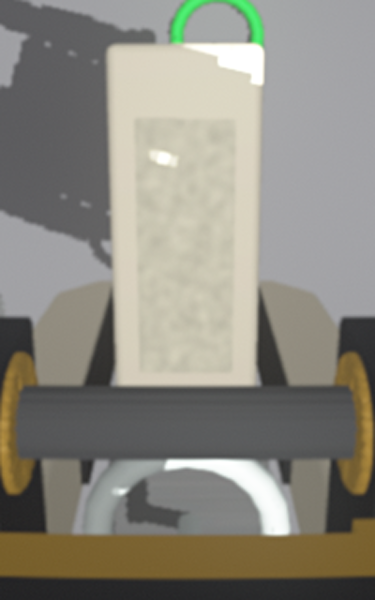

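```bash
python3 -c "
from h import *
print(tool([.5415,-.0902,.266]))"
```

```text
[-6.69293516  0.02387555  0.21537695]
```

Request:
carry_out([
  [[0, 0, 0], [-1.5, 0, 0], 0],
  [[0, 0, 0], [-3.5, 0, 0], 0],
  [[0, 0, 0], [-5, 0, 0], 0],
  [[0, 0, 0], [-6, 0, 0.1], 0],
  [[0, 0, 0], [-6.5, 0, 0.2], 0],
  [[0, 0, 0], [-6.7, 0, 0.2], 0],
  [[0, 0, 0], [-6.7, 0, 0.2], 0],
  [[0, 0, 0], [-6.7, 0, 0.2], 0],
])

```text
clock: 13.6
tool_pos: [0.5412, -0.0899, 0.2662]
orientation: [[-0.236, 0.972, 0.005], [0.972, 0.236, 0.001], [-0.0, 0.005, -1.0]]
wrist_force: [0.5, 1.3, -1.0]
opening: 0.363
```

```bash
python3 - <<'E'
from h import *
for c in ['top','side']: grab(c,c[0]+'7.png')
s=bot.read_state();print(s['clock'],s['tool_pos'],s['wrist_force'],s['wrist_torque'])
print(bot.boxes_of('side','gate'),bot.boxes_of('top','gate'))
t=cv2.imread('pics/t7.png');s=cv2.imread('pics/s7.png')
cv2.imwrite('pics/c7.png',np.hstack([cv2.resize(t[160:260,330:430],(400,400),interpolation=2),cv2.resize(s[80:180,260:360],(400,400),interpolation=2)]))
E
```

```text
13.7 [ 0.5412274  -0.08990561  0.2662248 ] [ 0.47566846 -0.36732179  0.11725344] [-0.02946363 -0.17364659 -0.00233279]
[] [{'centre': [231.3, 321.7], 'p': 0.48}]
```

View pics/c7.png

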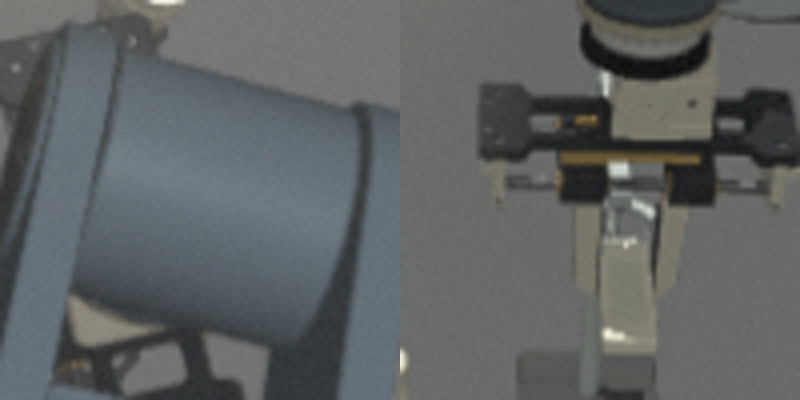

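Request:
carry_out([
  [[0, 0, 0], [0, 0, 0.5], 0],
  [[0, 0, 0], [0, 0, 1], 0],
  [[0, 0, 0], [0, 0, 1.5], 0],
  [[0, 0, 0], [0, 0, 2], 0],
])

```text
clock: 14.2
tool_pos: [0.5412, -0.09, 0.2456]
orientation: [[-0.236, 0.972, 0.004], [0.972, 0.236, 0.001], [0.0, 0.004, -1.0]]
wrist_force: [0.7, 0.1, 0.7]
opening: 0.36
```

Request:
carry_out([
  [[0, 0, 0], [0, 0, 0.4], 0],
  [[0, 0, 0], [0, 0, 0.8], 0],
  [[0, 0, 0], [0, 0, 1.2], 0],
  [[0, 0, 0], [0, 0, 1.2], 0],
])

```text
clock: 14.6
tool_pos: [0.5412, -0.0899, 0.2332]
orientation: [[-0.236, 0.972, 0.004], [0.972, 0.236, 0.001], [0.0, 0.004, -1.0]]
wrist_force: [0.7, 1.2, 1.4]
opening: 0.362
```

```bash
python3 - <<'E'
from h import *
for c in ['wrist','side']: grab(c,c[0]+'8.png')
s=bot.read_state();print(s['clock'],s['tool_pos'],s['wrist_force'],s['wrist_torque'])
t=cv2.imread('pics/w8.png');s=cv2.imread('pics/s8.png')
cv2.imwrite('pics/c8.png',np.hstack([cv2.resize(t,(400,400),interpolation=2),cv2.resize(s[90:190,260:360],(400,400),interpolation=2)]))
E
```

```text
14.7 [ 0.54126019 -0.08987784  0.23354644] [-0.40971866  0.88695242  0.62082887] [ 0.07753668 -0.06431294  0.02383824]
```

View pics/c8.png

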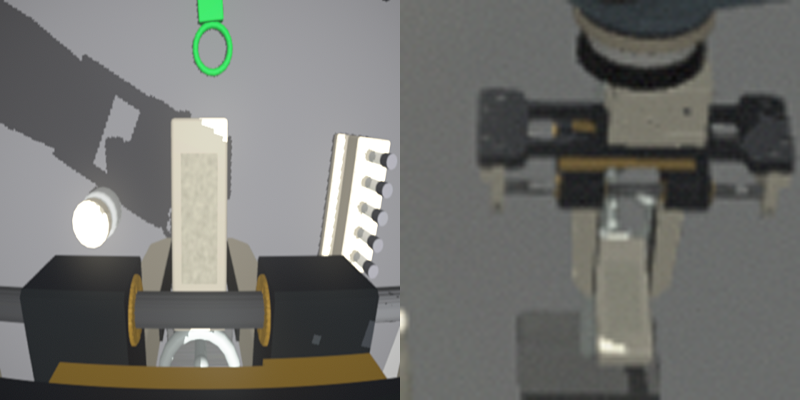

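```bash
python3 -c "
import cv2
a=cv2.imread('pics/w8.png')[100:400,180:380];cv2.imwrite('pics/w8c.png',cv2.resize(a,(400,600),interpolation=2))"
```

```text
(no output)
```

View pics/w8c.png

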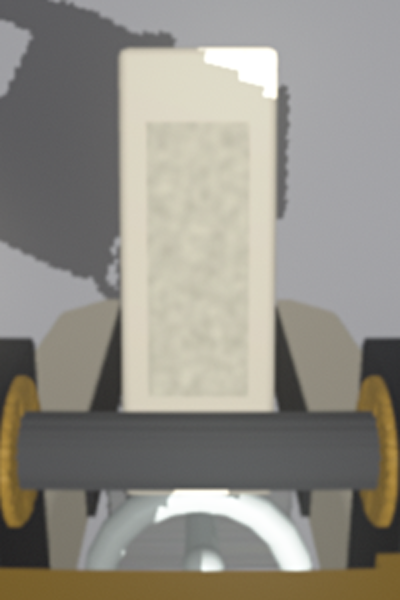

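Request:
carry_out([
  [[0, 0, 0], [0, 0, 0.4], 0],
  [[0, 0, 0], [0, 0, 0.8], 0],
  [[0, 0, 0], [0, 0, 1.2], 0],
  [[0, 0, 0], [0, 0, 1.2], 0],
])

```text
clock: 15.1
tool_pos: [0.5411, -0.0897, 0.2209]
orientation: [[-0.236, 0.972, 0.003], [0.972, 0.236, 0.002], [0.001, 0.004, -1.0]]
wrist_force: [-0.8, 1.1, 1.1]
opening: 0.362
```

Request:
carry_out([
  [[0, 0, 0], [0, 0, 0.4], 0],
  [[0, 0, 0], [0, 0, 0.8], 0],
  [[0, 0, 0], [0, 0, 0.8], 0],
])

```text
clock: 15.4
tool_pos: [0.5408, -0.0895, 0.2122]
orientation: [[-0.236, 0.972, 0.002], [0.972, 0.236, 0.002], [0.002, 0.003, -1.0]]
wrist_force: [0.2, 3.2, 0.9]
opening: 0.364
```

```bash
python3 - <<'E'
from h import *
for c in ['wrist','side']: grab(c,c[0]+'9.png')
for i in range(2):
  s=bot.read_state();print(s['clock'],s['tool_pos'],s['wrist_force'],s['wrist_torque'])
t=cv2.imread('pics/w9.png');s=cv2.imread('pics/s9.png')
cv2.imwrite('pics/c9.png',np.hstack([cv2.resize(t[100:400,180:380],(400,600),interpolation=2),cv2.resize(s[90:190,270:337],(400,600),interpolation=2)]))
E
```

```text
15.5 [ 0.54083919 -0.08945503  0.21255927] [-1.09230581  2.33681964 -0.28399044] [ 0.17236409 -0.05140322 -0.00614339]
15.5 [ 0.54083919 -0.08945503  0.21255927] [-1.09230581  2.33681964 -0.28399044] [ 0.17236409 -0.05140322 -0.00614339]
```

View pics/c9.png

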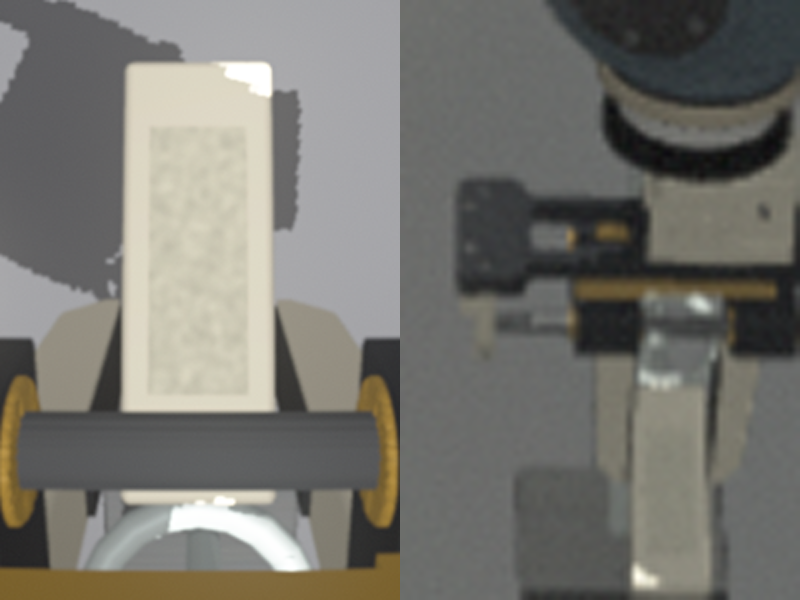

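Request:
carry_out([
  [[0, 0, 0], [0.3, 0, 0], 0],
  [[0, 0, 0], [0.6, 0, 0], 0],
  [[0, 0, 0], [0.6, 0, 0], 0],
])

```text
clock: 15.8
tool_pos: [0.5393, -0.0833, 0.2125]
orientation: [[-0.236, 0.972, 0.002], [0.972, 0.236, 0.002], [0.002, 0.003, -1.0]]
wrist_force: [-0.5, -0.8, -1.3]
opening: 0.362
```

```bash
python3 - <<'E'
from h import *
for c in ['wrist','side']: grab(c,c[0]+'10.png')
s=bot.read_state();print(s['clock'],s['tool_pos'],s['wrist_force'],s['wrist_torque'])
t=cv2.imread('pics/w10.png');s=cv2.imread('pics/s10.png')
cv2.imwrite('pics/c10.png',np.hstack([cv2.resize(t[100:400,180:380],(400,600),interpolation=2),cv2.resize(s[90:190,270:337],(400,600),interpolation=2)]))
E
```

```text
15.9 [ 0.53942104 -0.08355455  0.21258487] [ 0.07799955 -0.23136423 -1.68077628] [-0.03260499 -0.13069545 -0.00677596]
```

View pics/c10.png

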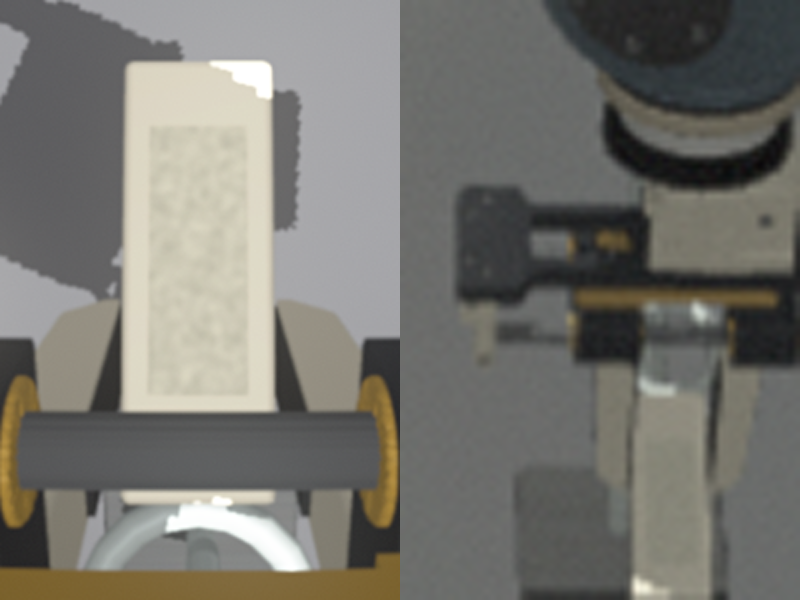

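Request:
carry_out([
  [[0, 0, 0], [0, 0, 0.4], 0],
  [[0, 0, 0], [0, 0, 0.8], 0],
  [[0, 0, 0], [0, 0, 0.8], 0],
])

```text
clock: 16.2
tool_pos: [0.5392, -0.0833, 0.204]
orientation: [[-0.236, 0.972, 0.002], [0.972, 0.236, 0.003], [0.002, 0.002, -1.0]]
wrist_force: [-0.0, 1.7, 0.3]
opening: 0.362
```

```bash
python3 - <<'E'
from h import *
for c in ['wrist','side']: grab(c,c[0]+'11.png')
s=bot.read_state();print(s['clock'],s['tool_pos'],s['wrist_force'],s['wrist_torque'])
t=cv2.imread('pics/w11.png');s=cv2.imread('pics/s11.png')
cv2.imwrite('pics/c11.png',np.hstack([cv2.resize(t[100:400,180:380],(400,600),interpolation=2),cv2.resize(s[90:190,270:337],(400,600),interpolation=2)]))
E
```

```text
16.3 [ 0.53926973 -0.08324658  0.20434643] [-1.15559086  3.00995378  0.31839274] [ 3.17424248e-01  1.73667585e-04 -4.70634709e-02]
```

View pics/c11.png

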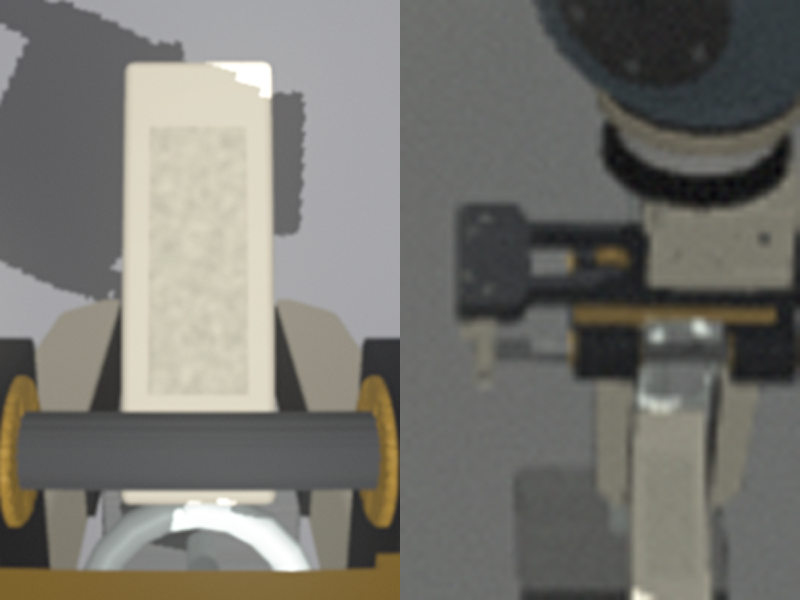

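Request:
carry_out([
  [[0, 0, 0], [0, 0, 0.4], 0],
  [[0, 0, 0], [0, 0, 0.8], 0],
  [[0, 0, 0], [0, 0, 0.8], 0],
])

```text
clock: 16.6
tool_pos: [0.5399, -0.0842, 0.1964]
orientation: [[-0.236, 0.972, 0.004], [0.972, 0.236, 0.001], [0.0, 0.004, -1.0]]
wrist_force: [2.1, -4.2, 4.4]
opening: 0.366
```

```bash
python3 - <<'E'
from h import *
for c in ['wrist','side']: grab(c,c[0]+'12.png')
s=bot.read_state();print(s['clock'],s['tool_pos'],s['wrist_force'],s['wrist_torque'])
t=cv2.imread('pics/w12.png');s=cv2.imread('pics/s12.png')
cv2.imwrite('pics/c12.png',np.hstack([cv2.resize(t[100:400,180:380],(400,600),interpolation=2),cv2.resize(s[90:190,270:337],(400,600),interpolation=2)]))
E
```

```text
16.7 [ 0.53986687 -0.0840554   0.19661261] [ 2.17997263 -3.74423828  3.86689771] [-0.96859605 -0.44524595  0.04254279]
```

View pics/c12.png

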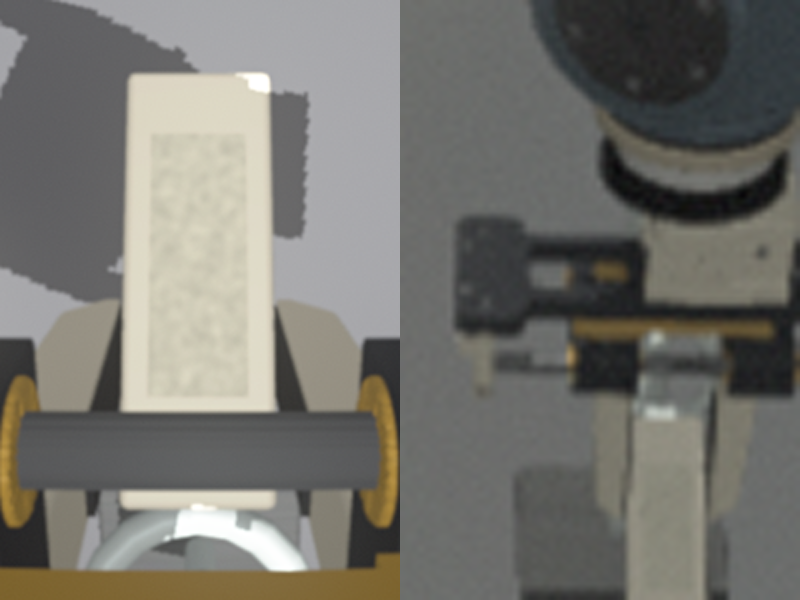

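Request:
carry_out([
  [[0, 0, 0], [-0.2, 0, -0.2], 0],
  [[0, 0, 0], [-0.4, 0, -0.2], 0],
  [[0, 0, 0], [-0.4, 0, -0.2], 0],
])

```text
clock: 17.0
tool_pos: [0.5406, -0.0879, 0.1984]
orientation: [[-0.236, 0.972, 0.003], [0.972, 0.236, 0.002], [0.001, 0.003, -1.0]]
wrist_force: [-1.0, 0.9, 1.3]
opening: 0.36
```

```bash
python3 - <<'E'
from h import *
grab('wrist','w13.png')
s=bot.read_state();print(s['clock'],s['tool_pos'],s['wrist_force'],s['wrist_torque'])
E
```

```text
17.05 [ 0.54068106 -0.08792573  0.19843419] [0.18601306 1.01406972 1.12024052] [-0.02137325 -0.03240403 -0.03597817]
```

Request:
carry_out([
  [[0, 0, 0], [0, 0, 0.4], 0],
  [[0, 0, 0], [0, 0, 0.8], 0],
  [[0, 0, 0], [0, 0, 0.8], 0],
])

```text
clock: 17.35
tool_pos: [0.5407, -0.0881, 0.19]
orientation: [[-0.236, 0.972, 0.003], [0.972, 0.236, 0.001], [0.0, 0.003, -1.0]]
wrist_force: [0.2, -0.6, 2.3]
opening: 0.362
```

```bash
python3 - <<'E'
from h import *
for c in ['wrist','side']: grab(c,c[0]+'14.png')
s=bot.read_state();print(s['clock'],s['tool_pos'],s['wrist_force'],s['wrist_torque'])
t=cv2.imread('pics/w14.png');s=cv2.imread('pics/s14.png')
cv2.imwrite('pics/c14.png',np.hstack([cv2.resize(t[100:400,180:380],(400,600),interpolation=2),cv2.resize(s[90:190,270:337],(400,600),interpolation=2)]))
s=bot.read_state();R=np.array(s['orientation']);t=np.array(s['tool_pos']);P=bot.camera_params('wrist')
d=.06
for pit in (0,5,10,15,20):
    a=np.radians(pit)
    def T(x,y,z): # rotate about grasp contact pt (tag mid) 
        z=z-.007; X=np.cos(a)*x-np.sin(a)*z; Z=np.sin(a)*x+np.cos(a)*z
        return t+R@np.array([-X,y,-(Z+.006)])
    print(d,pit,[np.round(proj('wrist',T(*p),P)).astype(int).tolist() for p in [(d-126e-3,.017,.014),(d-126e-3,-.017,.014),(d-.026,.017,.014),(d-.024,0,.009)]])
E
```

```text
17.45 [ 0.54070161 -0.08799291  0.19030048] [ 0.73580682 -1.23948033  1.18672372] [-0.30295987 -0.20597455 -0.01550343]
0.06 0 [[122, 324], [122, 238], [345, 317], [343, 281]]
0.06 5 [[122, 322], [122, 240], [347, 318], [346, 281]]
0.06 10 [[122, 321], [122, 241], [349, 319], [349, 281]]
0.06 15 [[123, 319], [123, 242], [350, 319], [351, 281]]
0.06 20 [[126, 318], [126, 244], [351, 320], [352, 281]]
```

View pics/c14.png

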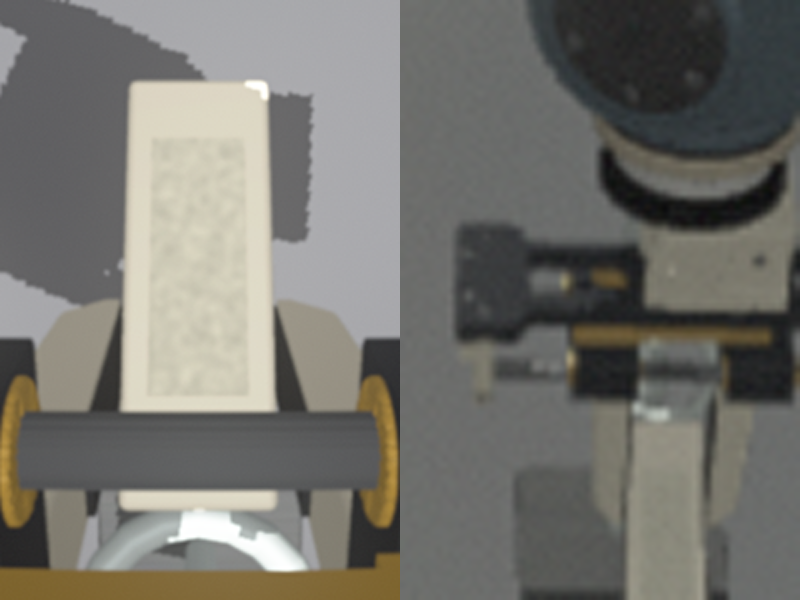

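```bash
cat > fit.py <<'E'
from h import *
from scipy.optimize import least_squares
def fit(obs,d0=.06):
    s=bot.read_state();R=np.array(s['orientation']);t=np.array(s['tool_pos']);P=bot.camera_params('wrist')
    mp=[(-.126,.017,.014),(-.126,-.017,.014),(-.026,.017,.014),(-.026,-.017,.014)]
    def T(v,p):
        a=v[0];x=p[0]+v[1];z=p[2]-.007;X=np.cos(a)*x-np.sin(a)*z;Z=np.sin(a)*x+np.cos(a)*z
        return t+R@np.array([-X,p[1]+v[3],-(Z+v[2])])
    f=lambda v:np.concatenate([(proj('wrist',T(v,p),P)-o) for p,o in zip(mp,obs)]+[[(v[2]-.006)*1000]])
    r=least_squares(f,[0.1,d0,.006,0]);v=r.x
    print('pitch',np.degrees(v[0]),'d',v[1],'zoff',v[2],'rms',np.sqrt(np.mean(r.fun**2)))
    O=np.array([.5657,-.1903,0]);ux=np.array([.235,-.972,0])
    for n,p in (('bar',(.024,0,.007)),('cen',(0,0,.007)),('inner',(-.024,0,.007)),('end',(-.126,0,.007))):
        w=T(v,p);print(n,'stand x mm',(w-O)@ux*1000,'z',w[2]*1000)
if __name__=='__main__':
    # w14: obs rows,cols in full image
    fit(np.array([(141,314),(141,245.5),(353,317),(353,240.5)]))
E
python3 fit.py
```

```text
pitch 32.80687165868884 d 0.06255247120483792 zoff 0.004247879568469384 rms 1.413915580268869
bar stand x mm -32.52817423038816 z 241.38290712257216
cen stand x mm -52.710664072393584 z 228.39561041553935
inner stand x mm -72.89315391439902 z 215.40831370850654
end stand x mm -158.6687357429221 z 160.21230270361713
```

The tag has rotated in the grip, about 33° ring-up. Its bar is at about x −32, z 241, so it is still on top of the nose and has not passed the gate. I'll back out, lay it down, and regrasp nearer the ring with the tool leaning back. Then I'll press with the ring inclined downward, which makes the lever arm much smaller.

Request:
carry_out([
  [[0, 0, 0], [0, 0, -0.4], 0],
  [[0, 0, 0], [0, 0, -1], 0],
  [[0, 0, 0], [1, 0, -1.2], 0],
  [[0, 0, 0], [2.5, 0, -1.5], 0],
  [[0, 0, 0], [4.5, 0, -1.5], 0],
  [[0, 0, 0], [6.5, 0, -1.5], 0],
  [[0, 0, 0], [8.5, 0, -1.5], 0],
  [[0, 0, 0], [8.5, 0, -1.5], 0],
])

```text
clock: 18.25
tool_pos: [0.5198, -0.0029, 0.2056]
orientation: [[-0.238, 0.971, 0.003], [0.971, 0.238, 0.002], [0.001, 0.003, -1.0]]
wrist_force: [-0.4, 0.1, 0.0]
opening: 0.364
```

```bash
python3 - <<'E'
from h import *
for c in ['wrist','side','top']: grab(c,c[0]+'15.png')
s=bot.read_state();print(s['clock'],s['tool_pos'],s['wrist_force'],s['q'])
t=cv2.imread('pics/w15.png');s=cv2.imread('pics/s15.png')
cv2.imwrite('pics/c15.png',np.hstack([cv2.resize(t[100:400,180:380],(400,600),interpolation=2),cv2.resize(s[90:190,260:327],(400,600),interpolation=2)]))
E
```

```text
18.4 [ 0.52063505 -0.0053446   0.20551232] [ 0.07956449 -0.23238075 -0.96980314] [-0.10054901  0.31086636  1.74347297  0.00180782  1.08437391 -0.33969703]
```

View pics/c15.png

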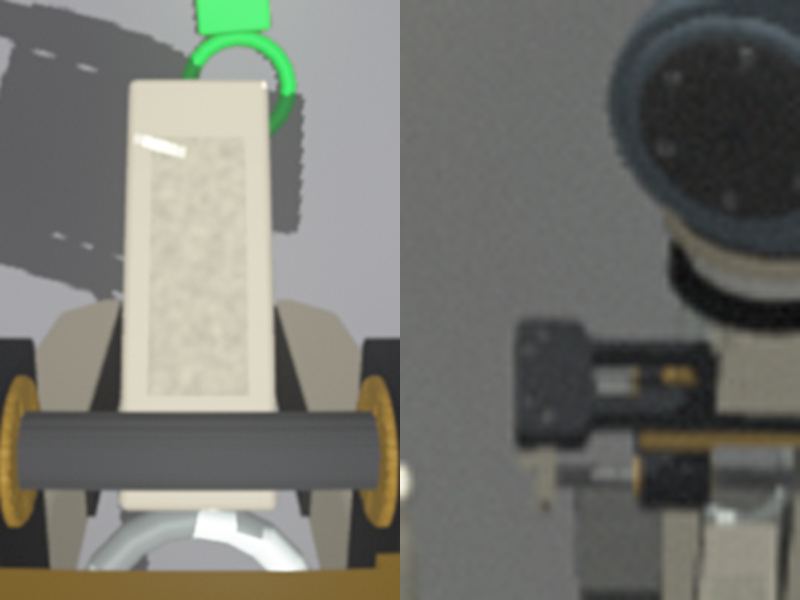

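Request:
carry_out([
  [[0, 8, 0], [1, -2, 2], 0],
  [[0, 16, 0], [2, -4, 5], 0],
  [[0, 24, 0], [3.5, -6, 8], 0],
  [[0, 32, 0], [4.5, -8, 11], 0],
  [[0, 33, 0], [4.5, -8, 14], 0],
  [[0, 33, 0], [4.5, -8, 15], 0],
  [[0, 33, 0], [4.5, -8, 15], 0],
  [[0, 33, 0], [4.5, -8, 15], 0],
])

```text
clock: 19.2
tool_pos: [0.4336, 0.0196, 0.0563]
orientation: [[-0.201, 0.972, -0.125], [0.815, 0.237, 0.529], [0.544, 0.005, -0.839]]
wrist_force: [0.2, 0.1, 0.5]
opening: 0.362
```

```bash
python3 - <<'E'
from h import *
for c in ['side','top']: grab(c,c[0]+'16.png')
s=bot.read_state();print(s['clock'],s['tool_pos'],s['orientation'],s['q']);print(tool([*s['tool_pos'][:2],.0075]))
cv2.imwrite('pics/c16.png',cv2.resize(cv2.imread('pics/s16.png')[180:330,270:420],(600,600),interpolation=2))
E
```

```text
19.3 [0.43369369 0.01967967 0.05655992] [[-0.20175016  0.97152847 -0.12421479]
 [ 0.81478196  0.23685775  0.52917744]
 [ 0.54353219  0.00555367 -0.83936995]] [-0.36128201  0.56740883  1.95482283  0.55096634  1.03861109 -0.98771125]
[-2.66656451 -0.02724624  4.11794222]
```

View pics/c16.png

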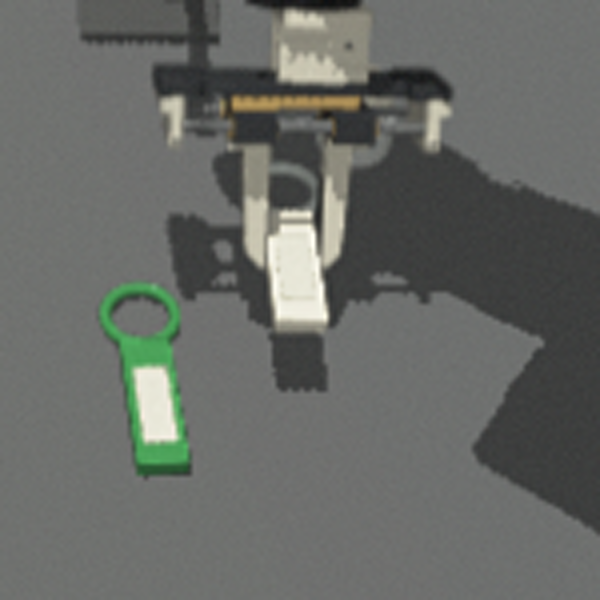

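Request:
carry_out([
  [[0, 0, 0], [-0.8, 0, 1.2], 0],
  [[0, 0, 0], [-1.6, 0, 2.5], 0],
  [[0, 0, 0], [-2.2, 0, 3.4], 0],
  [[0, 0, 0], [-2.65, 0, 4.1], 0],
  [[0, 0, 0], [-2.65, 0, 4.1], 0],
  [[0, 0, 0], [-2.65, 0, 4.1], 0],
])

```text
clock: 19.9
tool_pos: [0.434, 0.0198, 0.0078]
orientation: [[-0.202, 0.972, -0.124], [0.815, 0.237, 0.529], [0.544, 0.006, -0.839]]
wrist_force: [0.3, 1.1, -0.5]
opening: 0.363
```

Request:
carry_out([
  [[0, 0, 0], [0, 0, 0], 0.6],
  [[0, 0, 0], [0, 0, 0], 0.6],
  [[0, 0, 0], [0, 0, 0], 0.6],
  [[0, 0, 0], [2, 0, -3], 0.6],
  [[0, -8, 0], [4, 0, -6], 0.6],
  [[0, -16, 0], [6, 0, -9], 0.6],
  [[0, -24, 0], [6, 0, -9], 0.6],
  [[0, -32, 0], [6, 0, -9], 0.6],
])

```text
clock: 20.7
tool_pos: [0.4343, 0.0209, 0.118]
orientation: [[-0.237, 0.972, 0.009], [0.972, 0.237, 0.012], [0.01, 0.011, -1.0]]
wrist_force: [-0.3, -0.1, -1.0]
opening: 0.599
```

```bash
python3 - <<'E'
from h import *
for c in ['wrist','top','side']: grab(c,c[0]+'17.png')
s=bot.read_state();print(s['clock'],s['tool_pos'],s['orientation'],s['q'])
for c in ['wrist','top','side']:
  for q,z in (('ring_centre',.007),('paddle_centre',.007),('paddle_end',.007)):
    print(c,q,[(d['centre'],round(d['p'],2),atz(c,d['centre'],z)) for d in bot.place_of(c,q)])
E
```

```text
20.85 [0.43276606 0.02238418 0.11640685] [[-0.24041977  0.97066781  0.00152907]
 [ 0.97050772  0.24035081  0.01860769]
 [ 0.01769438  0.00595763 -0.99982569]] [-0.0678692   0.29359821  2.03761897  0.02577111  0.81027765 -0.3284171 ]
wrist ring_centre [([394.2, 203.2], 0.3, array([ 0.40697224, -0.14972336,  0.007     ]))]
wrist paddle_centre [([199.1, 275.1], 0.77, array([0.42716551, 0.03226936, 0.007     ]))]
wrist paddle_end [([129.6, 274.4], 0.74, array([0.41480933, 0.08107696, 0.007     ])), ([35.4, 400.3], 0.62, array([0.48497927, 0.16617998, 0.007     ]))]
top ring_centre [([237.4, 275.5], 0.89, array([0.532279  , 0.04731207, 0.007     ])), ([199.1, 161.2], 0.73, array([0.62239457, 0.33223345, 0.007     ]))]
top paddle_centre [([250.5, 244.3], 0.93, array([0.4989829 , 0.12309452, 0.007     ])), ([195.0, 140.6], 0.71, array([0.63182122, 0.38417569, 0.007     ]))]
top paddle_end [([191.0, 121.8], 0.64, array([0.64111573, 0.43189756, 0.007     ])), ([252.7, 227.5], 0.58, array([0.49293101, 0.16401898, 0.007     ]))]
side ring_centre [([238.7, 341.0], 0.96, array([ 0.44160427, -0.04819702,  0.007     ])), ([260.0, 303.8], 0.95, array([0.52784586, 0.05370144, 0.007     ])), ([345.1, 242.0], 0.75, array([0.61500919, 0.34116323, 0.007     ]))]
side paddle_centre [([262.5, 343.2], 0.79, array([0.4226975 , 0.03581805, 0.007     ])), ([278.1, 308.3], 0.77, array([0.50388031, 0.11049849, 0.007     ]))]
side paddle_end [([276.5, 339.5], 0.9, array([0.42511306, 0.08512796, 0.007     ])), ([297.0, 310.8], 0.79, array([0.48581396, 0.16748663, 0.007     ])), ([374.3, 220.3], 0.74, array([0.64077823, 0.42404924, 0.007     ]))]
```

View pics/w17.png

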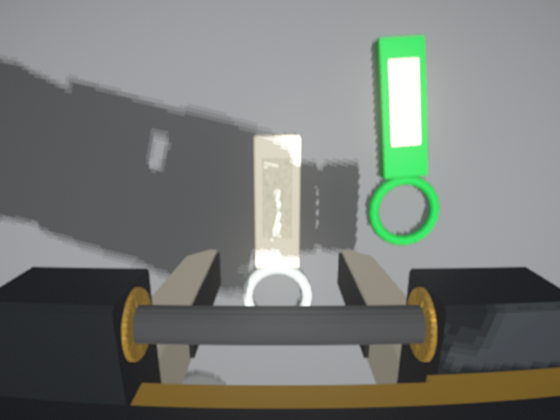

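```bash
python3 - <<'E'
from h import *
r=atz('wrist',(297,278),.007);e=atz('wrist',(135,278),.014);f=atz('wrist',(266,278),.014)
d=(e-r)[:2];print(r,e,f,np.linalg.norm(d),np.degrees(np.arctan2(d[1],d[0])))
u=np.array([-.238,.971])
for n,p in (('r',r),('e',e),('f',f)): print(n,(p[:2]-np.array([.434,.0198]))@u)
cv2.imwrite('pics/c17.png',cv2.resize(cv2.imread('pics/s17.png')[200:300,290:390],(600,600),interpolation=2))
E
```

```text
[ 0.44808118 -0.04495672  0.007     ] [0.41828262 0.07778552 0.014     ] [ 0.44123344 -0.01682379  0.014     ] 0.12630760341837807 103.64589137934321
r -0.06623009064333128
e 0.060044677806333484
f -0.03728325509564294
```

View pics/c17.png

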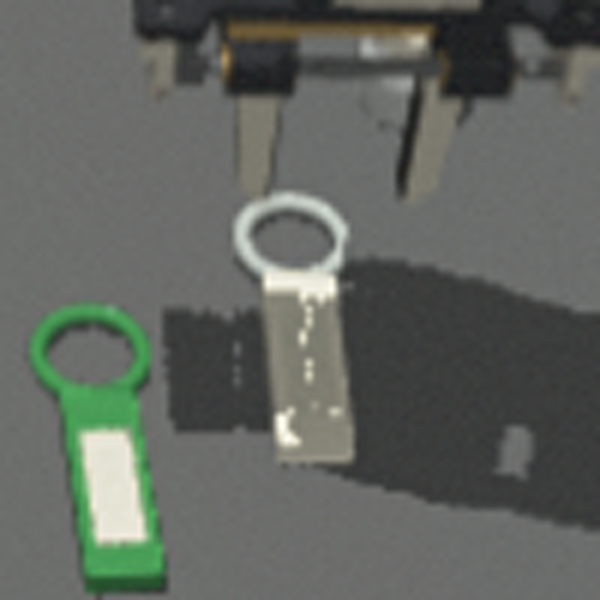

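```bash
python3 - <<'E'
from h import *
print(tool([.4328,.0252,.0656]),tool([.4411,-.0088,.005]))
E
```

```text
[0.36549113 0.05494562 5.02172647] [-3.23651285  0.02903914 11.02150949]
```

Request:
carry_out([
  [[0, -8, 0], [0.2, 0, 1], 0.6],
  [[0, -16, 0], [0.4, 0, 3], 0.6],
  [[0, -24, 0], [0.4, 0, 5], 0.6],
  [[0, -31, 0], [0.4, 0, 5], 0.6],
  [[0, -31, 0], [0.4, 0, 5], 0.6],
  [[0, -31, 0], [-1, 0, 7.4], 0.6],
  [[0, -31, 0], [-2, 0, 9], 0.6],
  [[0, -31, 0], [-2, 0, 9], 0.6],
])

```text
clock: 22.1
tool_pos: [0.4369, 0.0019, 0.0239]
orientation: [[-0.203, 0.972, 0.119], [0.842, 0.235, -0.486], [-0.5, 0.001, -0.866]]
wrist_force: [-0.4, 0.7, 0.2]
opening: 0.599
```

```bash
python3 - <<'E'
from h import *
for c in ['wrist','side']: grab(c,c[0]+'18.png')
s=bot.read_state();print(s['clock'],s['tool_pos'],s['orientation'],s['q'],tool([.4411,-.0088,.005]))
t=cv2.imread('pics/w18.png');s=cv2.imread('pics/s18.png')
cv2.imwrite('pics/c18.png',np.hstack([cv2.resize(t[100:400,180:380],(400,600),interpolation=2),cv2.resize(s[200:300,300:367],(400,600),interpolation=2)]))
E
```

```text
22.2 [0.4378327  0.00266508 0.02558124] [[-0.20150871  0.97194504  0.12131399]
 [ 0.84201111  0.23516851 -0.4855029 ]
 [-0.50041137  0.00431466 -0.86577702]] [ 0.21860432  0.55609159  2.1029285  -0.9084517   0.68723171  0.75927771] [-1.30265034e-03  3.90604917e-02  2.37814653e+00]
```

View pics/c18.png

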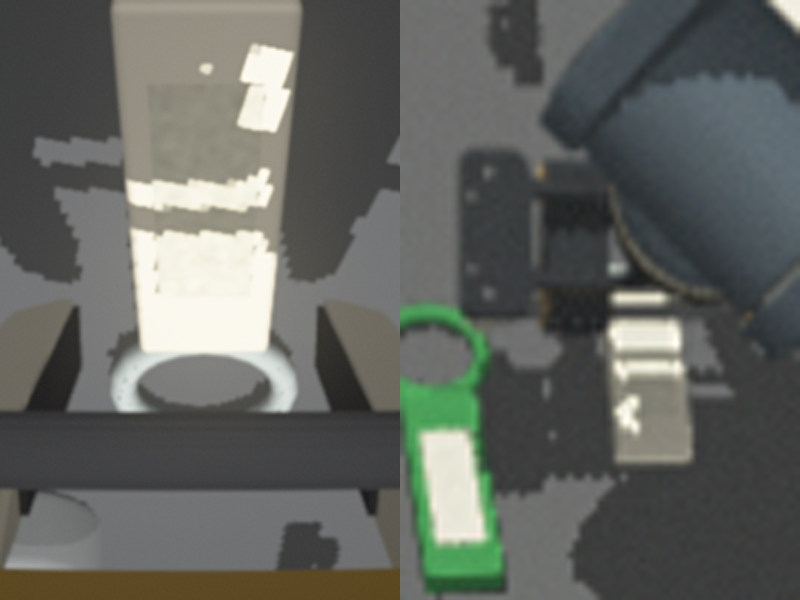

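Request:
carry_out([
  [[0, 0, 0], [0, 0, 1], 0.6],
  [[0, 0, 0], [0, 0, 2], 0.6],
  [[0, 0, 0], [0, 0, 2.3], 0.6],
  [[0, 0, 0], [0, 0, 2.3], 0.6],
  [[0, 0, 0], [0, 0, 2.3], 0.6],
])

```text
clock: 22.7
tool_pos: [0.4406, -0.0085, 0.0057]
orientation: [[-0.201, 0.972, 0.121], [0.842, 0.235, -0.486], [-0.5, 0.004, -0.866]]
wrist_force: [-0.8, -0.5, 0.0]
opening: 0.598
```

Request:
carry_out([
  [[0, 0, 0], [0, 0, 0], 0],
  [[0, 0, 0], [0, 0, 0], 0],
  [[0, 0, 0], [0, 0, 0], 0],
  [[0, 0, 0], [0, 0, 0], 0],
  [[0, 0, 0], [0, 0, 0], 0],
])

```text
clock: 23.2
tool_pos: [0.4407, -0.0084, 0.0058]
orientation: [[-0.201, 0.972, 0.121], [0.842, 0.235, -0.486], [-0.5, 0.005, -0.866]]
wrist_force: [-0.1, 0.5, 2.7]
opening: 0.364
```

```bash
python3 - <<'E'
from h import *
s=bot.read_state();print(s['clock'],s['tool_pos'],s['wrist_force'],s['opening'])
s=cv2.imread('pics/s18.png');im=grab('side','s19.png');grab('wrist','w19.png')
R=np.array(bot.read_state()['orientation']);print(R.T@[0,0,1])
E
```

```text
23.2 [ 0.44068269 -0.00844794  0.00583395] [-0.1125983   0.52565854  2.68932661] 0.36388331878278685
[-0.50046371  0.00446037 -0.86574602]
```

View pics/w19.png

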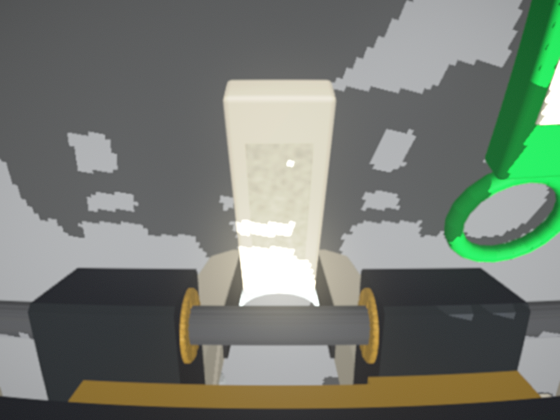

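```bash
python3 - <<'E'
from h import *
from fit import fit
fit(np.array([(97,334),(97,226),(305,319),(305,240)]),.035)
print(tool([.4407,-.0084,.25]),tool([.5366,-.0698,.297]))
E
```

```text
pitch -23.73646475956203 d 0.041722489037745406 zoff 0.004894180240989003 rms 1.768641697052616
bar stand x mm -143.24794626201947 z 17.263120842759122
cen stand x mm -167.10336756431593 z 14.63179330556023
inner stand x mm -190.9587888666124 z 12.000465768361332
end stand x mm -292.3443294013723 z 0.8173237352660347
[-12.21527544   0.11170513 -21.14237411] [-21.6681733    8.01073032 -21.06606425]
```

Request:
carry_out([
  [[0, 0, 0], [-1, 0, -1.7], 0],
  [[0, 0, 0], [-3, 0, -5.2], 0],
  [[0, 0, 0], [-5, 0, -8.7], 0],
  [[0, 8, 0], [-7, 0, -12.1], 0],
  [[0, 16, 0], [-9, 0, -15.6], 0],
  [[0, 24, 0], [-11, 0, -19], 0],
  [[0, 32, 0], [-12.2, 0, -21.1], 0],
  [[0, 35, 0], [-13, 0.5, -22], 0],
])

```text
clock: 24.1
tool_pos: [0.4463, -0.0098, 0.2659]
orientation: [[-0.237, 0.971, -0.009], [0.967, 0.237, 0.091], [0.09, 0.013, -0.996]]
wrist_force: [-0.3, 0.1, -2.2]
opening: 0.36
```

```bash
python3 - <<'E'
from h import *
s=bot.read_state();R=np.array(s['orientation']);print(s['clock'],s['tool_pos'],s['orientation'],s['q'])
c,sn=np.cos(np.radians(5)),np.sin(np.radians(5));ux=np.array([.235,-.972,0]);z=np.array([0,0,1.])
tz=-z*c-ux*sn; ty=np.array([.972,.235,0]); tx=np.cross(ty,tz)
Rt=np.stack([tx,ty,tz],1);print(Rt)
from scipy.spatial.transform import Rotation as Ro
print(Ro.from_matrix(R.T@Rt).as_rotvec(degrees=True),tool([.5366,-.0698,.299]))
E
```

```text
24.1 [ 0.44628043 -0.00981605  0.26585966] [[-0.23688082  0.97149778 -0.00891865]
 [ 0.96732577  0.23669766  0.09085747]
 [ 0.09037885  0.01289515 -0.99582397]] [-0.18140165  0.1159694   1.8355516   0.09369694  1.21676744 -0.45464886]
[[-0.23410575  0.972      -0.0204816 ]
 [ 0.96830125  0.235       0.08471538]
 [ 0.08715653  0.         -0.9961947 ]]
[ 0.72694779 -0.18646305  0.16650351] [-7.64238073  7.39745477 -3.92574589]
```

Request:
carry_out([
  [[0.7, 0, 0], [0, 1, -3.9], 0],
  [[0.7, 0, 0], [-1, 3, -3.9], 0],
  [[0.7, 0, 0], [-3, 5, -3.9], 0],
  [[0.7, 0, 0], [-5, 6.5, -3.9], 0],
  [[0.7, 0, 0], [-6.5, 7.4, -3.9], 0],
  [[0.7, 0, 0], [-7.6, 7.4, -3.9], 0],
  [[0.7, 0, 0], [-7.6, 7.4, -3.9], 0],
  [[0.7, 0, 0], [-7.6, 7.4, -3.9], 0],
])

```text
clock: 24.9
tool_pos: [0.5359, -0.0692, 0.2987]
orientation: [[-0.237, 0.971, -0.021], [0.967, 0.237, 0.088], [0.091, 0.0, -0.996]]
wrist_force: [0.0, -0.3, -0.4]
opening: 0.365
```

```bash
python3 - <<'E'
from h import *
for c in ['wrist','side','top']: grab(c,c[0]+'20.png')
s=bot.read_state();R=np.array(s['orientation']);print(s['clock'],s['tool_pos'],s['orientation'],s['wrist_force'])
for q in ['ring_centre','paddle_end','hook_nose']:
  print(q,[(d['centre'],round(d['p'],2)) for d in bot.place_of('side',q)])
t=cv2.imread('pics/w20.png');s=cv2.imread('pics/s20.png')
cv2.imwrite('pics/c20.png',np.hstack([cv2.resize(t[50:400,160:400],(400,600),interpolation=2),cv2.resize(s[70:170,275:342],(400,600),interpolation=2)]))
E
```

```text
25.05 [ 0.53615258 -0.06888998  0.29908802] [[-0.23731394  0.97121727 -0.02047219]
 [ 0.96723139  0.23819298  0.08790649]
 [ 0.09025263  0.00106009 -0.99591834]] [ 0.20571142 -0.45443466 -1.03171255]
ring_centre [([306.0, 246.4], 0.69), ([256.5, 305.1], 0.68), ([343.6, 244.4], 0.59), ([145.2, 315.5], 0.47)]
paddle_end [([295.5, 308.7], 0.69), ([304.4, 246.9], 0.69), ([375.7, 220.1], 0.67), ([147.6, 314.7], 0.59)]
hook_nose [([145.3, 308.7], 0.88)]
```

View pics/c20.png

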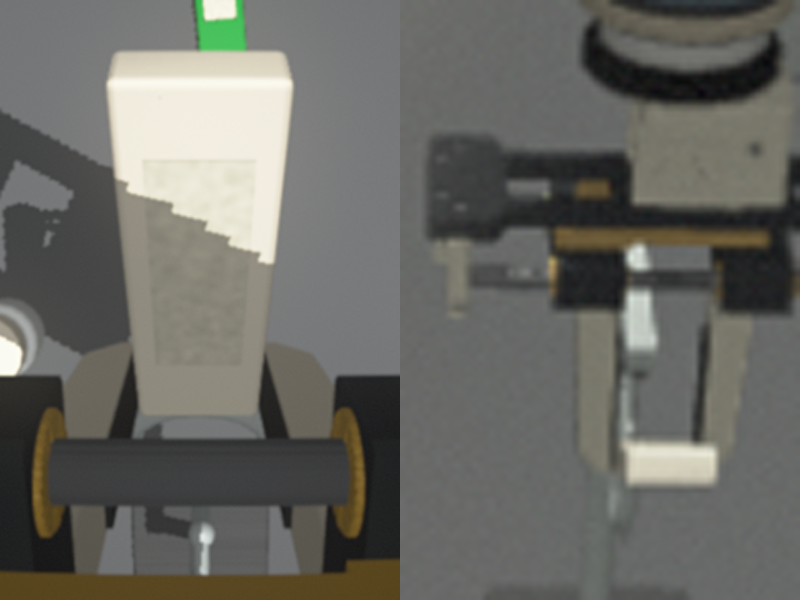

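```bash
python3 - <<'E'
from h import *
from fit import fit
fit(np.array([(98.4,335),(98.4,226),(291,317),(291,242)]),.037)
p=atz('wrist',(361,281.8),.233);O=np.array([.5657,-.1903,0]);ux=np.array([.235,-.972,0]);print(p,(p-O)@ux,(p-O)@np.array([.972,.235,0]))
s=bot.read_state();t=np.array(s['tool_pos']);print('tcp',(t-O)@ux,(t-O)@np.array([.972,.235,0]))
E
```

```text
pitch -29.973985440616076 d 0.03761038644144469 zoff 0.00026580626075200473 rms 2.713232716349513
bar stand x mm -74.38180349907647 z 263.8159022632227
cen stand x mm -94.00540208688452 z 277.6329741224543
inner stand x mm -113.62900067469256 z 291.4500459816859
end stand x mm -197.02929467287674 z 350.1726013834201
[ 0.55855121 -0.15402411  0.233     ] -0.036940127567628794 0.0015762055029200591
tcp -0.12478303677367734 -2.3587934885969268e-05
```

Request:
carry_out([
  [[0, 0, 0], [-1, 0, -0.1], 0],
  [[0, 0, 0], [-2.5, 0, -0.23], 0],
  [[0, 0, 0], [-4, 0, -0.36], 0],
  [[0, 0, 0], [-4.85, 0, -0.44], 0],
  [[0, 0, 0], [-4.85, 0, -0.44], 0],
  [[0, 0, 0], [-4.85, 0, -0.44], 0],
])

```text
clock: 25.8
tool_pos: [0.5479, -0.1165, 0.2989]
orientation: [[-0.237, 0.971, -0.021], [0.967, 0.238, 0.088], [0.091, 0.001, -0.996]]
wrist_force: [-0.6, -0.1, -1.9]
opening: 0.362
```

Request:
carry_out([
  [[0, 0, 0], [-0.03, 0, 0.4], 0],
  [[0, 0, 0], [-0.07, 0, 0.8], 0],
  [[0, 0, 0], [-0.11, 0, 1.2], 0],
  [[0, 0, 0], [-0.14, 0, 1.6], 0],
  [[0, 0, 0], [-0.14, 0, 1.6], 0],
])

```text
clock: 26.3
tool_pos: [0.5477, -0.1163, 0.2821]
orientation: [[-0.237, 0.971, -0.022], [0.967, 0.238, 0.088], [0.091, -0.0, -0.996]]
wrist_force: [0.3, 0.9, -1.0]
opening: 0.362
```

```bash
python3 - <<'E'
from h import *
for c in ['wrist','side']: grab(c,c[0]+'21.png')
s=bot.read_state();R=np.array(s['orientation']);print(s['clock'],s['tool_pos'],s['wrist_force'],s['wrist_torque'])
O=np.array([.5657,-.1903,0]);ux=np.array([.235,-.972,0]);t=np.array(s['tool_pos']);print('tcp',(t-O)@ux)
t=cv2.imread('pics/w21.png');s=cv2.imread('pics/s21.png')
cv2.imwrite('pics/c21.png',np.hstack([cv2.resize(t[50:400,160:400],(400,600),interpolation=2),cv2.resize(s[70:170,275:342],(400,600),interpolation=2)]))
E
```

```text
26.4 [ 0.54790753 -0.11641539  0.2827577 ] [-0.49363618  0.47669766 -0.97523401] [-0.16078273 -0.11827021  0.05891804]
tcp -0.07599707480905778
```

View pics/c21.png

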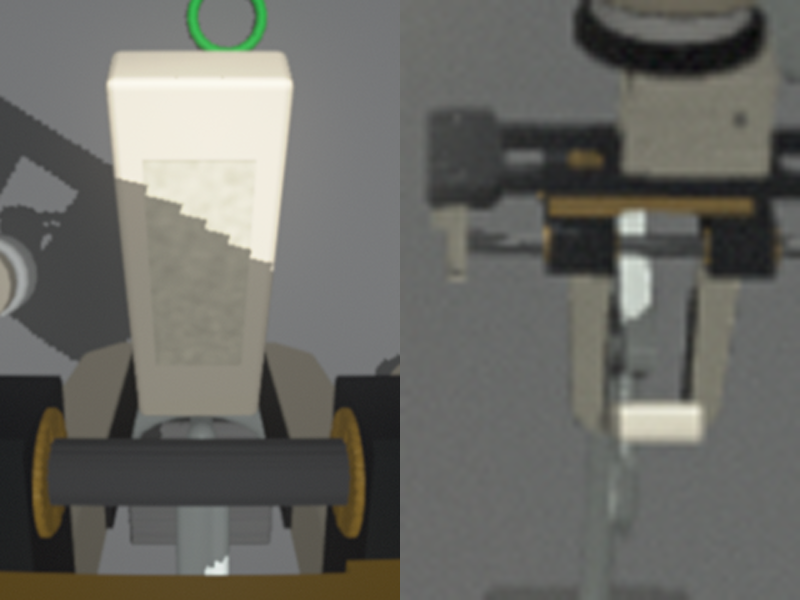

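Request:
carry_out([
  [[0, 0, 0], [-0.03, 0, 0.4], 0],
  [[0, 0, 0], [-0.07, 0, 0.8], 0],
  [[0, 0, 0], [-0.09, 0, 1], 0],
  [[0, 0, 0], [-0.09, 0, 1], 0],
])

```text
clock: 26.8
tool_pos: [0.5478, -0.1163, 0.2725]
orientation: [[-0.237, 0.971, -0.021], [0.967, 0.238, 0.089], [0.091, 0.0, -0.996]]
wrist_force: [-0.1, 0.9, 2.4]
opening: 0.361
```

```bash
cat > look.py <<'E'
from h import *
import sys
n=sys.argv[1]
for c in ['wrist','side']: grab(c,c[0]+n+'.png')
s=bot.read_state();print(s['clock'],s['tool_pos'],s['wrist_force'],s['wrist_torque'],s['q'][3:])
O=np.array([.5657,-.1903,0]);ux=np.array([.235,-.972,0]);t=np.array(s['tool_pos']);print('tcp',(t-O)@ux)
t=cv2.imread(f'pics/w{n}.png');s=cv2.imread(f'pics/s{n}.png')
cv2.imwrite(f'pics/c{n}.png',np.hstack([cv2.resize(t[50:400,160:400],(400,600),interpolation=2),cv2.resize(s[80:180,275:342],(400,600),interpolation=2)]))
E
python3 look.py 22
```

```text
26.9 [ 0.54785919 -0.11624763  0.27270299] [-1.73818904  1.31612363  2.01811546] [ 0.18619635  0.06418019 -0.054641  ] [ 0.07950983  1.31944439 -0.59223683]
tcp -0.07617149645554341
```

View pics/c22.png

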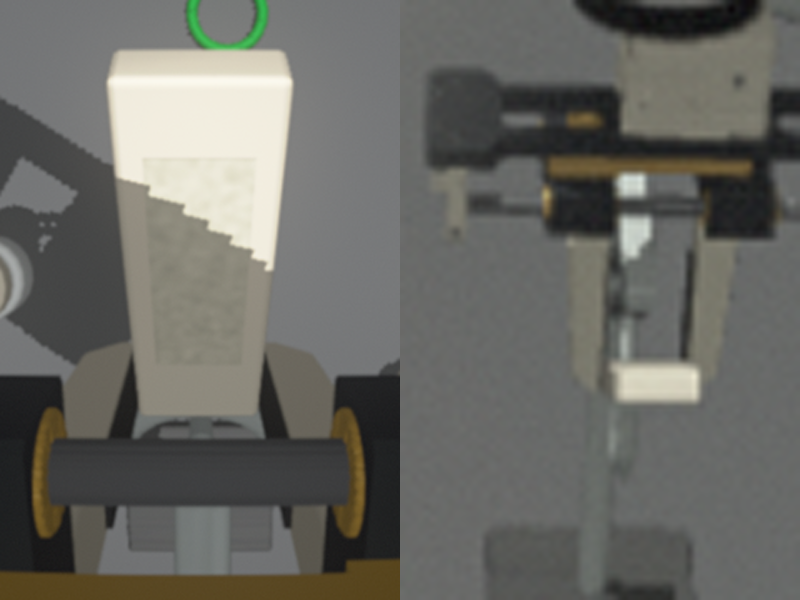

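Request:
carry_out([
  [[0, 0, 0], [-0.03, 0, 0.4], 0],
  [[0, 0, 0], [-0.07, 0, 0.8], 0],
  [[0, 0, 0], [-0.09, 0, 1], 0],
  [[0, 0, 0], [-0.09, 0, 1], 0],
])

```text
clock: 27.3
tool_pos: [0.5476, -0.1161, 0.2621]
orientation: [[-0.237, 0.971, -0.022], [0.967, 0.238, 0.089], [0.092, -0.0, -0.996]]
wrist_force: [-1.0, 2.4, 0.9]
opening: 0.363
```

```bash
python3 look.py 23
```

```text
27.4 [ 0.54764733 -0.116049    0.26240752] [-0.58706896  2.80026623  0.68635216] [0.33664131 0.11314897 0.02549266] [ 0.08021723  1.29832318 -0.5939673 ]
tcp -0.07641434651364842
```

View pics/c23.png

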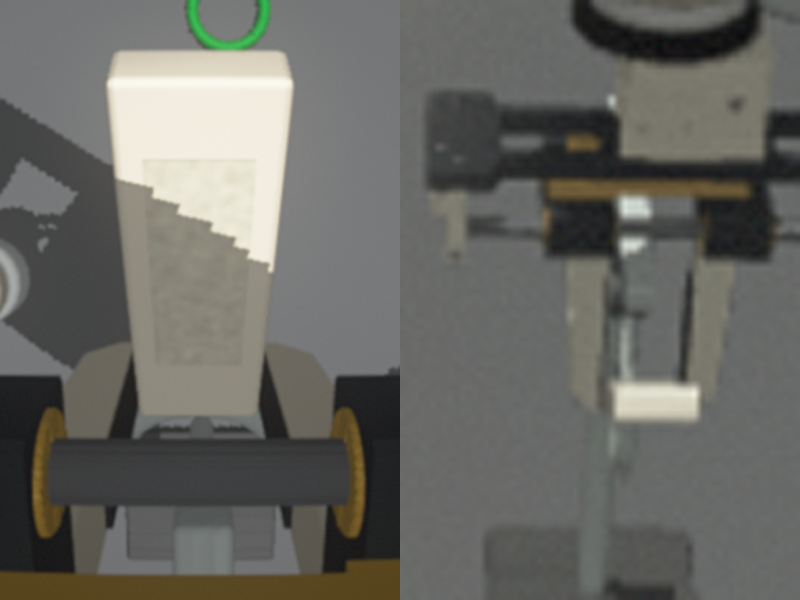

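Request:
carry_out([
  [[0, 0, 0], [-0.03, 0, 0.4], 0],
  [[0, 0, 0], [-0.07, 0, 0.8], 0],
  [[0, 0, 0], [-0.09, 0, 1], 0],
  [[0, 0, 0], [-0.09, 0, 1], 0],
])

```text
clock: 27.8
tool_pos: [0.5475, -0.1162, 0.2518]
orientation: [[-0.237, 0.971, -0.022], [0.967, 0.238, 0.089], [0.092, -0.001, -0.996]]
wrist_force: [-0.3, 0.1, -1.0]
opening: 0.361
```

```bash
python3 look.py 24
```

```text
27.9 [ 0.54769823 -0.11618206  0.25228706] [-0.53212323 -0.58337035 -1.03798061] [-0.08874355 -0.13027159  0.00555153] [ 0.08050088  1.27672709 -0.59575825]
tcp -0.07627305107970407
```

View pics/c24.png

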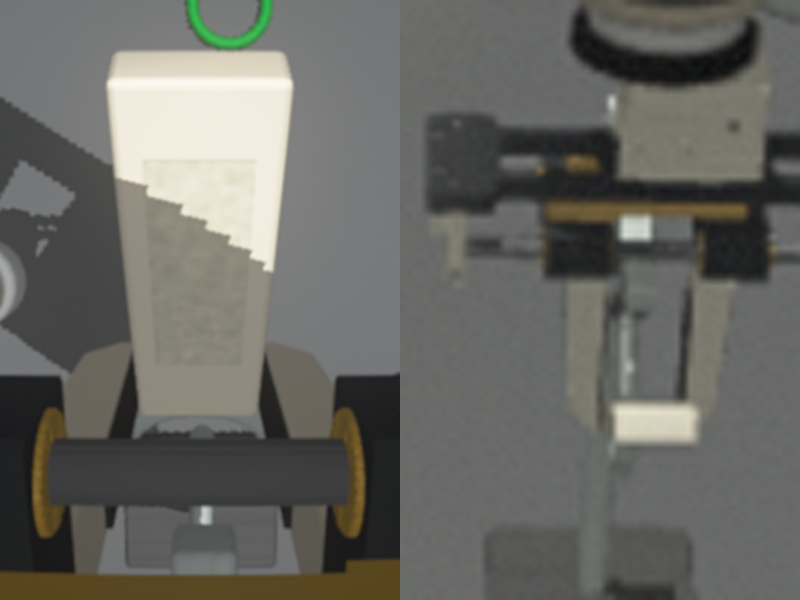

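Contact force is back to the unloaded level with the bar about 20 mm below the nose's top, and the tag hasn't slipped in the grip, so the gate seems to have snapped shut above the bar. Next I'll lower and swing the paddle down about the bar.

```bash
cat > swing.py <<'E'
from h import *
import sys
th0=float(sys.argv[1]);L=.0616
s=bot.read_state();R=np.array(s['orientation']);t=np.array(s['tool_pos'])
ux=np.array([.235,-.972,0]);z=np.array([0,0,1.]);O=np.array([.5657,-.1903,0])
print('tcp',(t-O)@ux,(t-O)@np.array([.972,.235,0]),t[2])
for a in sys.argv[2:]:
    th,bx,bz=map(float,a.split(','))
    r=np.radians(th);w=O+ux*(bx/1000-L*np.cos(r))+z*(bz/1000-L*np.sin(r))
    print(th,'turn y',-(th-th0),'shift',np.round(R.T@(w-t)*100,2))
E
python3 swing.py -35 -35,-23,200 -27,-22,197 -19,-22,196 -11,-22,196 -3,-22,196 5,-22,196
```

```text
tcp -0.07627305107970407 -8.00004413209278e-05 0.2522870581797175
-35.0 turn y -0.0 shift [-0.44  0.01  1.66]
-27.0 turn y -8.0 shift [-0.19  0.01  2.73]
-19.0 turn y -16.0 shift [0.06 0.01 3.64]
-11.0 turn y -24.0 shift [0.21 0.01 4.49]
-3.0 turn y -32.0 shift [0.24 0.01 5.35]
5.0 turn y -40.0 shift [0.14 0.01 6.2 ]
```

```bash
python3 swing.py -35 -27,-24,217 -19,-23,217 -11,-22,216 -3,-22,212 5,-22,206 10,-22,202
```

```text
tcp -0.07627305107970407 -8.00004413209278e-05 0.2522870581797175
-27.0 turn y -8.0 shift [0.19 0.01 0.75]
-19.0 turn y -16.0 shift [0.36 0.01 1.56]
-11.0 turn y -24.0 shift [0.39 0.01 2.5 ]
-3.0 turn y -32.0 shift [0.38 0.01 3.76]
5.0 turn y -40.0 shift [0.23 0.01 5.21]
10.0 turn y -45.0 shift [0.08 0.01 6.13]
```

Request:
carry_out([
  [[0, -8, 0], [0.2, 0, 0.75], 0],
  [[0, -16, 0], [0.36, 0, 1.55], 0],
  [[0, -24, 0], [0.4, 0, 2.5], 0],
  [[0, -32, 0], [0.38, 0, 3.75], 0],
  [[0, -40, 0], [0.23, 0, 5.2], 0],
  [[0, -45, 0], [0.1, 0, 6.1], 0],
  [[0, -45, 0], [0.1, 0, 6.1], 0],
])

```text
clock: 28.6
tool_pos: [0.5451, -0.1085, 0.1895]
orientation: [[-0.187, 0.971, 0.15], [0.746, 0.24, -0.622], [-0.639, -0.004, -0.769]]
wrist_force: [-0.6, -0.1, -0.6]
opening: 0.363
```

```bash
python3 look.py 25; python3 swing.py 10 18,-21,199 26,-21,197 34,-21,196 42,-21,196 50,-21,196; python3 -c "
from h import *
print(bot.read_state()['orientation'])"
```

```text
28.7 [ 0.54648535 -0.10957818  0.19191177] [ 0.73146427  0.06701751 -0.27554244] [0.368027   0.0144072  0.01437706] [-0.87242733  0.95159778  0.33617075]
tcp -0.08297705636109691
tcp -0.08297705636109691 0.00029298736485847783 0.19191176736493032
18.0 turn y -8.0 shift [ 0.5  -0.03  1.14]
26.0 turn y -16.0 shift [ 0.89 -0.03  2.11]
34.0 turn y -24.0 shift [ 1.1  -0.03  3.03]
42.0 turn y -32.0 shift [ 1.12 -0.03  3.89]
50.0 turn y -40.0 shift [ 1.02 -0.04  4.75]
[[-1.83544404e-01  9.71261348e-01  1.51534965e-01]
 [ 7.48238484e-01  2.38015370e-01 -6.19263962e-01]
 [-6.37534801e-01 -2.78141804e-04 -7.70421508e-01]]
```

View pics/c25.png

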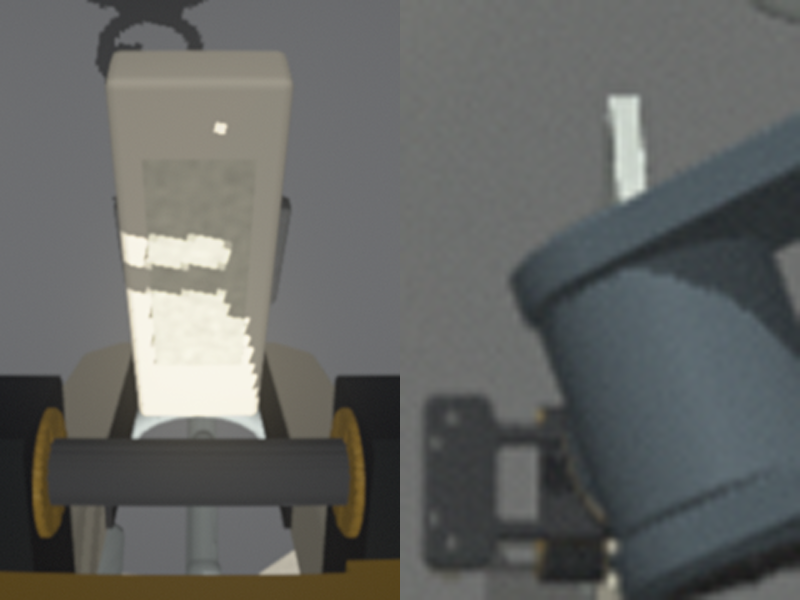

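Request:
carry_out([
  [[0, -8, 0], [0.5, 0, 1.15], 0],
  [[0, -16, 0], [0.9, 0, 2.1], 0],
  [[0, -24, 0], [1.1, 0, 3], 0],
  [[0, -32, 0], [1.1, 0, 3.9], 0],
  [[0, -36, 0], [1.1, 0, 4.3], 0],
  [[0, -36, 0], [1.1, 0, 4.3], 0],
])

```text
clock: 29.3
tool_pos: [0.5507, -0.1289, 0.1508]
orientation: [[-0.062, 0.972, 0.227], [0.241, 0.235, -0.942], [-0.969, -0.004, -0.249]]
wrist_force: [-0.6, 0.2, -0.5]
opening: 0.365
```

```bash
python3 look.py 26; python3 swing.py 46 46,-19,195 54,-19,195 62,-19,195; python3 -c "
from h import *
print(bot.read_state()['orientation'])"
```

```text
29.4 [ 0.55131223 -0.12865057  0.15234418] [ 0.39234355 -0.4229491  -0.01226937] [ 0.61766878  0.07855678 -0.03850934] [-1.49909722  1.31842046  1.03887317]
tcp -0.06330437281295666
tcp -0.06330437281295666 0.000502698818274571 0.15234418225402604
46.0 turn y -0.0 shift [ 0.12 -0.05  0.19]
54.0 turn y -8.0 shift [ 0.49 -0.05  0.96]
62.0 turn y -16.0 shift [ 0.75 -0.05  1.78]
[[-5.88191663e-02  9.71925210e-01  2.27819427e-01]
 [ 2.44512048e-01  2.35289704e-01 -9.40666048e-01]
 [-9.67860612e-01  3.75402005e-04 -2.51486968e-01]]
```

View pics/c26.png

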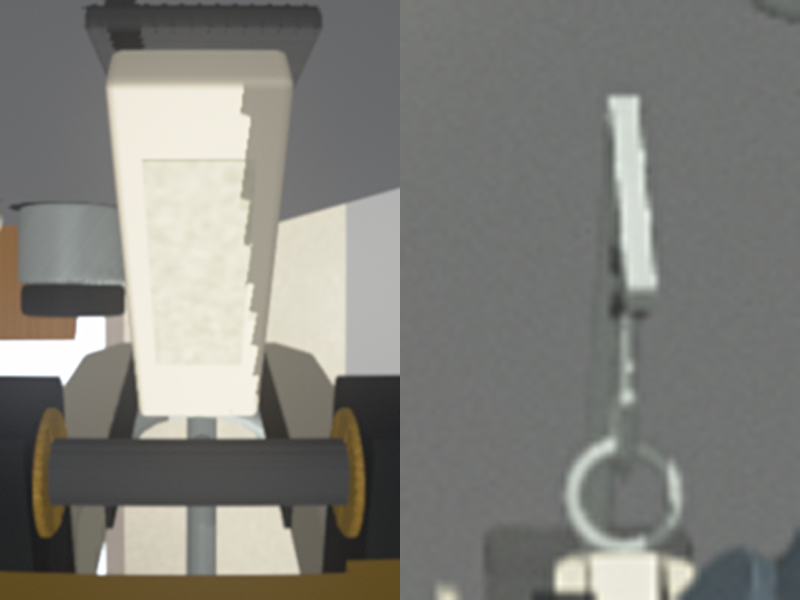

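```bash
python3 swing.py 46 50,-19,194 56,-19,194 62,-19,194 68,-19,194 74,-19,194 80,-19,194
```

```text
tcp -0.06330437281295666 0.000502698818274571 0.15234418225402604
50.0 turn y -4.0 shift [ 0.42 -0.05  0.59]
56.0 turn y -10.0 shift [ 0.66 -0.05  1.19]
62.0 turn y -16.0 shift [ 0.85 -0.05  1.81]
68.0 turn y -22.0 shift [ 0.96 -0.05  2.44]
74.0 turn y -28.0 shift [ 1.01 -0.05  3.09]
80.0 turn y -34.0 shift [ 0.99 -0.05  3.73]
```

Turn as far as about 4°, then follow the arc and let the tag turn in the grip.

Request:
carry_out([
  [[0, -4, 0], [0.42, 0, 0.6], 0],
  [[0, -4, 0], [0.66, 0, 1.2], 0],
  [[0, -4, 0], [0.85, 0, 1.8], 0],
  [[0, -4, 0], [0.95, 0, 2.4], 0],
  [[0, -4, 0], [0.95, 0, 2.4], 0],
])

```text
clock: 29.9
tool_pos: [0.5565, -0.1477, 0.1381]
orientation: [[-0.042, 0.973, 0.228], [0.18, 0.231, -0.956], [-0.983, 0.001, -0.185]]
wrist_force: [-0.2, 1.1, 2.2]
opening: 0.358
```

```bash
python3 look.py 27
```

```text
30.0 [ 0.55643009 -0.14730303  0.13803061] [-0.48994373 -0.7711569   1.3655096 ] [ 0.07390739 -0.07488336 -0.02450548] [-1.56922818  1.36402438  1.10473226]
tcp -0.04397148645151621
```

View pics/c27.png

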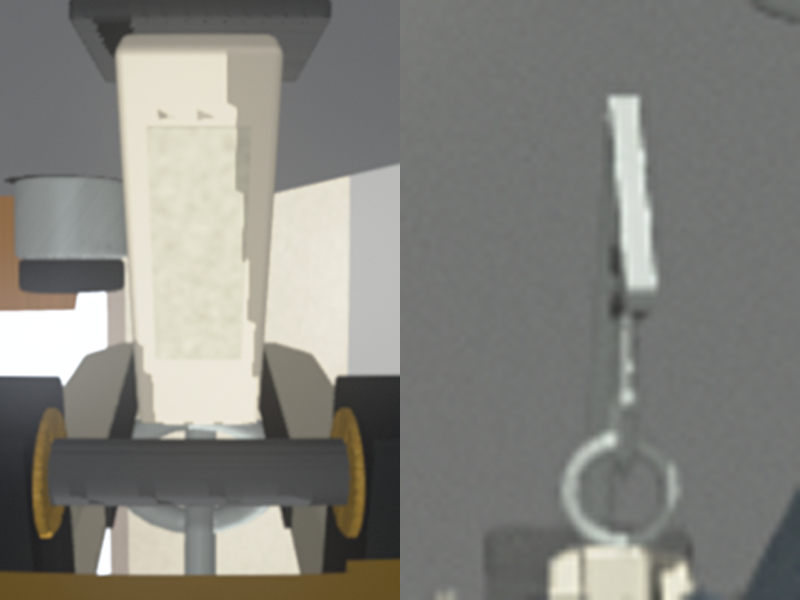

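Request:
carry_out([
  [[0, 2, 0], [0.04, 0, 0.5], 0],
  [[0, 2, 0], [0.08, 0, 1], 0],
  [[0, 2, 0], [0.1, 0, 1.5], 0],
  [[0, 2, 0], [0.1, 0, 1.5], 0],
])

```text
clock: 30.4
tool_pos: [0.56, -0.1596, 0.135]
orientation: [[-0.05, 0.974, 0.222], [0.214, 0.228, -0.95], [-0.976, -0.0, -0.22]]
wrist_force: [-1.0, 0.1, 2.9]
opening: 0.359
```

```bash
python3 look.py 28
```

```text
30.5 [ 0.56001416 -0.15939561  0.13499233] [-0.50319562  0.3882042   3.65811903] [-0.34680361 -0.20216254 -0.11269129] [-1.57062809  1.32152111  1.08473328]
tcp -0.03137523599491646
```

View pics/c28.png

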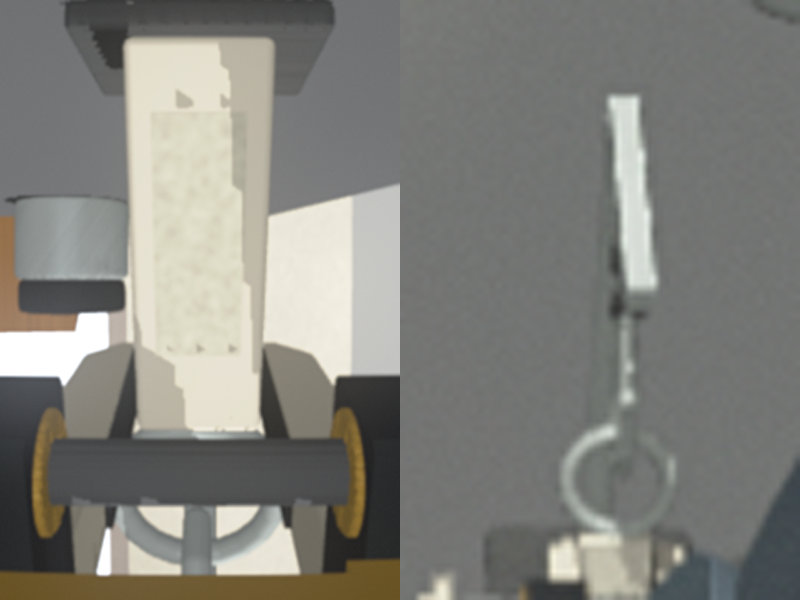

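Request:
carry_out([
  [[0, 0, 0], [0, 0, 0], 0.42],
  [[0, 0, 0], [0, 0, 0], 0.42],
  [[0, 0, 0], [0, 0, 0], 0.42],
  [[0, 0, 0], [0, 0, 0], 0.42],
  [[0, 0, 0], [0, 0, 0], 0.42],
])

```text
clock: 31.0
tool_pos: [0.56, -0.1593, 0.1349]
orientation: [[-0.05, 0.974, 0.223], [0.214, 0.228, -0.95], [-0.976, -0.0, -0.22]]
wrist_force: [-0.8, -1.1, -0.6]
opening: 0.42
```

```bash
python3 look.py 29
```

```text
31.1 [ 0.56000579 -0.15935671  0.13495882] [-0.51396521  0.0609887  -0.96023691] [ 0.52092645 -0.00926522 -0.02089479] [-1.57051395  1.32148897  1.08466933]
tcp -0.031415019392094456
```

View pics/c29.png

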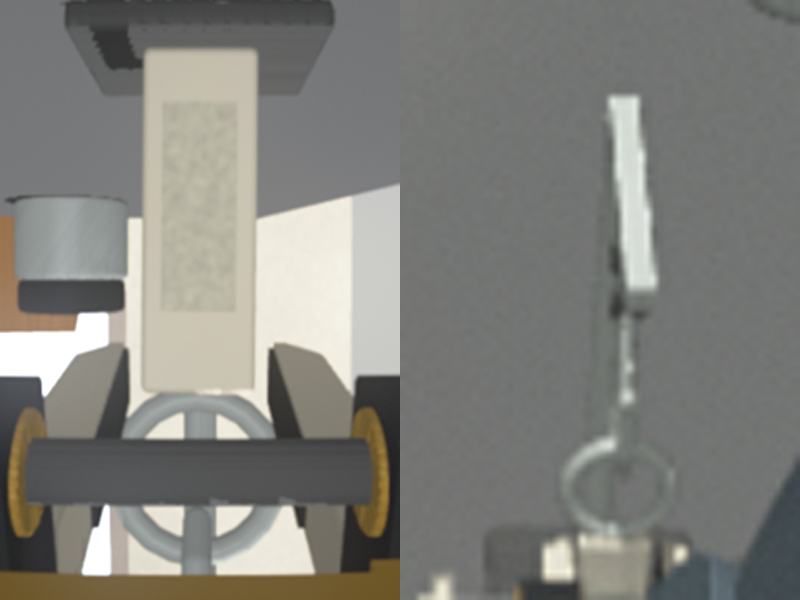

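Request:
carry_out([
  [[0, 0, 0], [0, 0, 0], 0.7],
  [[0, 0, 0], [0, 0, 0], 0.8],
  [[0, 0, 0], [0, 0, -1], 0.8],
  [[0, 0, 0], [0, 0, -3], 0.8],
  [[0, 0, 0], [0, 0, -6], 0.8],
  [[0, 0, 0], [0, 0, -9], 0.8],
  [[0, 4, 0], [0, 0, -12], 0.8],
  [[0, 8, 0], [0, 0, -14], 0.8],
])

```text
clock: 31.9
tool_pos: [0.5283, -0.0239, 0.1657]
orientation: [[-0.083, 0.973, 0.215], [0.347, 0.23, -0.909], [-0.934, -0.001, -0.356]]
wrist_force: [-0.5, 0.2, -0.6]
opening: 0.796
```

```bash
python3 - <<'E'
from h import *
a=grab('wrist','w30.png');s=bot.read_state();print(s['clock'],s['q'])
for c in ('wrist',):
  for q in ['ring_centre','paddle_end','hook_nose','hook_bowl']:
    print(q,[(d['centre'],round(d['p'],2)) for d in bot.place_of(c,q)])
E
```

```text
31.95 [ 0.36617068  0.65271104  1.86113013 -1.24659288  1.34927086  0.93487712]
ring_centre []
paddle_end [([123.5, 279.4], 0.81)]
hook_nose [([354.6, 278.4], 0.72)]
hook_bowl [([279.5, 281.1], 0.74)]
```

View pics/w30.png

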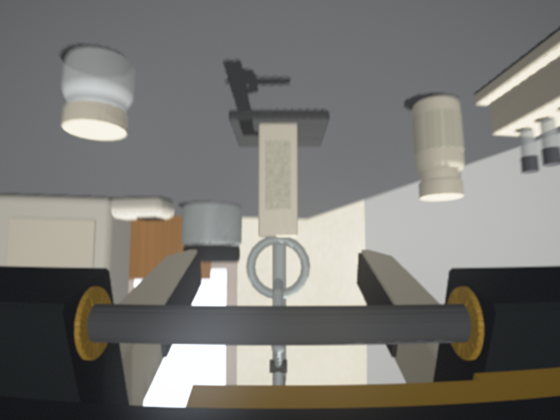

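Request:
carry_out([
  [[0, 8, 0], [0, 0, -4], 0.8],
  [[0, 8, 0], [0, 0, -8], 0.8],
  [[0, 8, 0], [0, 0, -10], 0.8],
  [[0, 8, 0], [0, 0, -10], 0.8],
  [[0, 8, 0], [0, 0, -10], 0.8],
  [[0, 8, 0], [0, 0, -10], 0.8],
  [[0, 8, 0], [0, 0, -10], 0.8],
  [[0, 8, 0], [0, 0, -10], 0.8],
])

```text
clock: 32.95
tool_pos: [0.5072, 0.0635, 0.2003]
orientation: [[-0.11, 0.974, 0.199], [0.466, 0.227, -0.855], [-0.878, -0.002, -0.478]]
wrist_force: [0.3, 0.4, 0.7]
opening: 0.803
```

```bash
python3 - <<'E'
from h import *
F=[]
for i in range(14):
    F.append(bot.grab_frame('wrist').astype(int))
for i in (1,3,5,7,9,11,13): print(i,np.abs(F[i]-F[0])[60:330,210:340].mean().round(2),np.abs(F[i]-F[0])[60:330,210:340].max())
cv2.imwrite('pics/w31.png',F[-1].astype(np.uint8)[...,::-1]);grab('side','s31.png');grab('top','t31.png')
s=bot.read_state();print(s['clock'])
q=cv2.imread('pics/s31.png')
w=cv2.imread('pics/w31.png')
cv2.imwrite('pics/c31.png',np.hstack([cv2.resize(w[40:400,160:400],(400,600),interpolation=2),cv2.resize(q[80:230,260:360],(400,600),interpolation=2)]))
E
```

```text
1 0.82 33
3 1.27 59
5 1.38 58
7 1.35 53
9 1.36 57
11 1.37 57
13 1.36 58
33.75
```

View pics/c31.png

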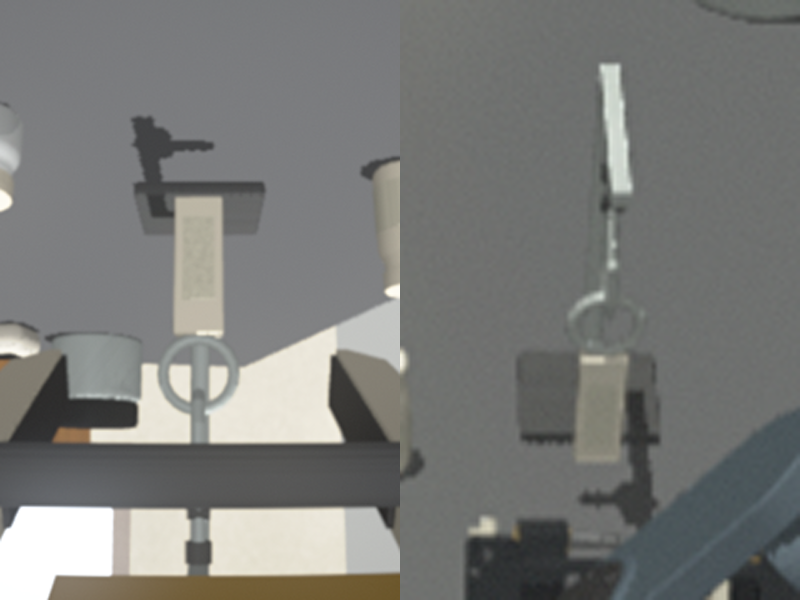

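```bash
python3 - <<'E'
from h import *
O=np.array([.5657,-.1903,0]);ux=np.array([.235,-.972,0]);z=np.array([0,0,1.])
F=[bot.grab_frame('wrist').astype(int) for i in range(10)]
print([np.abs(F[i]-F[i-5])[60:330,210:340].mean().round(2) for i in (5,7,9)],[np.abs(F[i]-F[0])[60:330,210:340].max() for i in (5,7,9)])
for n,x,h in (('ring',-19,166.5),('end',-19,40.5),('bowl',-19,182)):
    p=O+ux*x/1000+z*h/1000;print(n,'side',proj('side',p),'wrist',proj('wrist',p))
for c in ('side','wrist'):
  bot.grab_frame(c)
  for q in ('ring_centre','paddle_end','hook_bowl','hook_nose'): print(c,q,[(d['centre'],round(d['p'],2)) for d in bot.place_of(c,q)])
  print(c,'gate',[(d['centre'],round(d['p'],2)) for d in bot.boxes_of(c,'gate')])
print(bot.read_state()['clock'])
w=F[-1].astype(np.uint8)[...,::-1];cv2.imwrite('pics/w32.png',cv2.resize(w[220:400,220:340],(400,600),interpolation=2))
E
```

```text
[np.float64(0.54), np.float64(0.54), np.float64(0.54)] [np.int64(12), np.int64(10), np.int64(10)]
ring side [161.02214281 311.37050149] wrist [262.98734221 278.41158267]
end side [193.85586836 308.84712639] wrist [158.44051614 278.47932458]
bowl side [156.69007564 311.70107518] wrist [276.88834299 278.40287727]
side ring_centre [([258.0, 304.7], 0.76), ([159.3, 311.4], 0.72), ([344.8, 238.7], 0.69)]
side paddle_end [([195.7, 306.9], 0.87), ([296.8, 308.9], 0.85), ([375.3, 221.4], 0.64)]
side hook_bowl [([157.6, 309.0], 0.9)]
side hook_nose [([141.8, 312.1], 0.92)]
side gate []
wrist ring_centre [([264.4, 278.1], 0.63)]
wrist paddle_end [([157.3, 280.7], 0.7)]
wrist hook_bowl [([272.6, 278.7], 0.73)]
wrist hook_nose []
wrist gate []
34.85
```

View pics/w32.png

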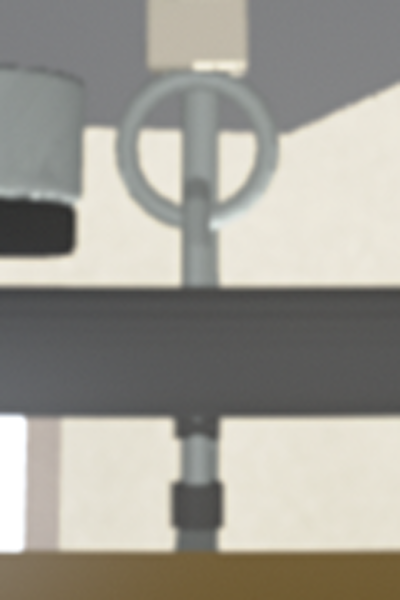

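View pics/t31.png

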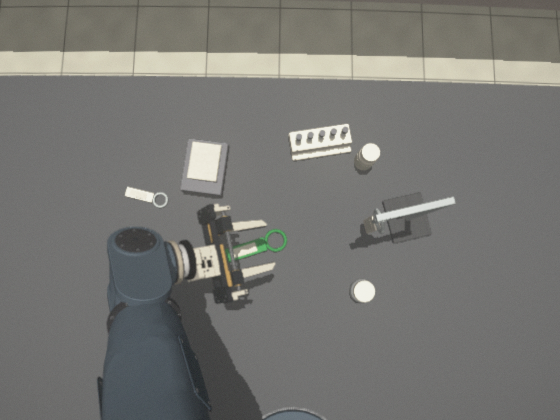

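```bash
python3 -c "
from h import *
print(bot.job_done(), bot.read_state()['clock'])"
```

```text
the job is handed in; nothing more can be done
the job is handed in; nothing more can be done
```

The tag is hanging from the hook and the job is handed in, at about 35 s on the robot's clock. I could not see the gate itself: the network found no gate in the last pictures.

**What I did:**
- I drew the larger steel tag out of the tray by its ring, laid it flat on the bench and let go. Then I took it by the paddle.
- The first press on the gate failed: the tag turned about 33° in the grip and its ring stayed on top of the nose. I backed out, laid the tag flat on the bench again and regrasped it nearer the ring.
- On the second press I held the ring inclined downward. The force fell back to the unloaded level with the ring's bar about 20 mm below the nose's top. I swung the paddle down, let go and withdrew.

**Last checks:**
- **Hanging:** the ring and paddle end lie within about 3 pixels of where a tag hanging straight down from the bowl should appear, in both the side and wrist pictures.
- **Not swinging:** wrist pictures taken over half a second differ only by noise.
- **Bystanders:** the rack, jar and pot stand where they did at the start.
- **Gate shut:** I infer this from the drop in force and from the tag hanging inside the hook.
- **Joint 4:** it came right up to its range limit (−1.5706 against −1.57 as listed, presumably −π/2) while I lowered the paddle and let go. No error was reported.

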